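Pin two flat bars on the sloping drilling jig

TASK

Load the sloping drilling jig: lay both flat aluminium bars on its face, one squarely on top of the other, against the jig's three stop pins and with their big holes over the jig's bush; the slide that carries stops and bush is clamped wherever the last job left it, so feel for the end stop. Then take the collared locating pin from the wooden block and push it through both bars and the bush until its collar sits down on the upper bar, and let go. Leave the thin punch and everything else on the bench where it is.

Things in the scene. Friction and masses are not known exactly. Their poses are not given: they have to be found in the camera images.
- jig_face: Bed of the sloping jig, on a grey stand fixed to the bench, 30 deg to it, descending to the robot. It carries a clamped steel slide, 101 (x) x 204 x 12 mm, whose top is the working face (z = 0; bush mouth 85 mm above the bench). The slide is set anywhere within 14 mm to either side along y, and the setting is not measured. Origin: bush centre on the face with the slide at mid setting. z: out of the face, x: up the slope, y: level.
- bush_line (a point): Same point as jig_face's origin. The bush (17.4 mm through bore in a brass ring) is somewhere on the line x = 0, z = 0 of jig_face, at y = s with s within 14 mm of 0, free room below it. Two stop pins for the bars' lower long edges stand at (x, y) = (-31, s+5) and (-31, s-95) mm, one for their big-hole ends at (4, s+36) mm; each 12 mm diameter, 22 mm proud of the face. The 14 mm bore at (0, s-95) is for the drill.
- bar_place (a point): Where a bar's centre comes when it touches all three stops, with the slide at mid setting: (0, -45, 0) mm in jig_face; the true place is up to 14 mm to either side along y. The bar then lies along y, big hole at the +y end, exactly over the bush. The slide is clamped firmly: a bar slid along +y stops dead against the end stop, which tells its setting.
- bar_a: One of two equal flat aluminium bars, 50 x 150 x 10 mm, 0.16 to 0.24 kg, at first flat on the bench at the left. Origin: centre of the underside; y along the bar towards the end with the big hole (17.4 mm; a 9 mm hole is at the other end); z up. Either bar may be the lower one. On the slope a loose bar stays put or slides down to the stops, as friction varies.
- bar_b: The other flat bar, equal to bar_a, 50 x 150 x 10 mm; same frame.
- bar_a_hole (a point): Centre of bar_a's big hole, on its underside, 45 mm along the bar's +y from its origin.
- bar_b_hole (a point): Centre of bar_b's big hole, on its underside, 45 mm along the bar's +y from its origin.
- pin: Steel locating pin, 117 mm, 0.16 kg, upright in the wooden block, grip up; the fat collared one of the two there. Origin: centre of its nose end; z along its axis to the grip. Nose tapers from 10 to 16 mm diameter in 12 mm; shank 16 mm diameter to 72 mm; collar 30 mm diameter, 72 to 77 mm; hexagonal grip 22 mm across flats, 77 to 117 mm, two of its flats facing +-x. When home its nose is 52 mm below the jig's face.
- pin_block: Wooden block fixed to the bench at the right, 68 x 116 x 55 mm; origin at the centre of its underside, y along its length. The pin stands in its 17 mm blind hole at (0, -34) mm, nose 8 mm above the bench, so that the collar is at 80 to 85 mm and the grip at 85 to 125 mm above the bench; the hole is 47 mm deep.
- punch: Thin dark drift punch, 10 mm diameter, 110 mm long, no collar, upright in the block's hole at (0, +36) mm, top 118 mm above the bench; stays where it is. Origin at its lower end.
- spanner: Combination spanner, 36 x 210 x 7 mm, flat on the bench in front at the right; stays. Origin: centre of its underside.
- screwdriver: Screwdriver with red handle, 30 x 214 x 33 mm, lying on the bench behind the wooden block; stays.
- hammer: Hammer, 107 x 271 x 24 mm, lying behind the jig; stays.
- aerosol: Spray can, 67 mm in diameter, 189 mm tall, upright at the left back; stays.
- jar: Jar, 56 mm in diameter, 90 mm tall, upright at the left back; stays.
Mind the look-alikes: they are no part of the job. There is more than one size of the pin; the one meant has the size given above.

How it is judged:
On the way, in this order (a step that is already met when the one before it is completed fails the run):
1. one bar lies flat on the jig's face at the lower stops (big hole within 6 mm of the bush's line) (((x of bar_a_hole in the frame of jig_face between -0.006 and 0.006 m and y of bar_a_hole in the frame of jig_face between -0.02 and 0.02 m and z of bar_a_hole in the frame of jig_face between -0.002 and 0.002 m and angle between the y axis of bar_a and the y axis of jig_face, either way round below 0.12 rad and angle between the z axis of bar_a and the z axis of jig_face, either way round below 0.05 rad) or (x of bar_b_hole in the frame of jig_face between -0.006 and 0.006 m and y of bar_b_hole in the frame of jig_face between -0.02 and 0.02 m and z of bar_b_hole in the frame of jig_face between -0.002 and 0.002 m and angle between the y axis of bar_b and the y axis of jig_face, either way round below 0.12 rad and angle between the z axis of bar_b and the z axis of jig_face, either way round below 0.05 rad))), for 0.2 s.
2. the other bar lies flat on the first at the lower stops (big holes within 6 mm of the bush's line) (((x of bar_a_hole in the frame of jig_face between -0.006 and 0.006 m and y of bar_a_hole in the frame of jig_face between -0.02 and 0.02 m and z of bar_a_hole in the frame of jig_face between -0.002 and 0.002 m and angle between the y axis of each of bar_a, bar_b and the y axis of jig_face, either way round below 0.12 rad and angle between the z axis of each of bar_a, bar_b and the z axis of jig_face, either way round below 0.05 rad and x of bar_b_hole in the frame of jig_face between -0.006 and 0.006 m and y of bar_b_hole in the frame of jig_face between -0.02 and 0.02 m and z of bar_b_hole in the frame of jig_face between 0.008 and 0.012 m) or (x of bar_b_hole in the frame of jig_face between -0.006 and 0.006 m and y of bar_b_hole in the frame of jig_face between -0.02 and 0.02 m and z of bar_b_hole in the frame of jig_face between -0.002 and 0.002 m and angle between the y axis of each of bar_b, bar_a and the y axis of jig_face, either way round below 0.12 rad and angle between the z axis of each of bar_b, bar_a and the z axis of jig_face, either way round below 0.05 rad and x of bar_a_hole in the frame of jig_face between -0.006 and 0.006 m and y of bar_a_hole in the frame of jig_face between -0.02 and 0.02 m and z of bar_a_hole in the frame of jig_face between 0.008 and 0.012 m))), for 0.2 s.
At the end, for the whole second after the job is handed in: Both bars flat on the jig's face, one on the other: big holes within 2.5 mm of the bush's line in face x, bars parallel to face y within 0.03 rad; pin through both holes (4.5 mm at the nose), square within 0.07 rad, nose 49.5 to 55 mm below the face, so in the bush, collar down; at rest (((x of bar_a_hole in the frame of jig_face between -0.0025 and 0.0025 m and y of bar_a_hole in the frame of jig_face between -0.0165 and 0.0165 m and z of bar_a_hole in the frame of jig_face between -0.002 and 0.002 m and angle between the y axis of each of bar_a, bar_b and the y axis of jig_face, either way round below 0.03 rad and angle between the z axis of each of bar_a, bar_b and the z axis of jig_face, either way round below 0.05 rad and x of bar_b_hole in the frame of jig_face between -0.0025 and 0.0025 m and y of bar_b_hole in the frame of jig_face between -0.0165 and 0.0165 m and z of bar_b_hole in the frame of jig_face between 0.008 and 0.012 m) or (x of bar_b_hole in the frame of jig_face between -0.0025 and 0.0025 m and y of bar_b_hole in the frame of jig_face between -0.0165 and 0.0165 m and z of bar_b_hole in the frame of jig_face between -0.002 and 0.002 m and angle between the y axis of each of bar_b, bar_a and the y axis of jig_face, either way round below 0.03 rad and angle between the z axis of each of bar_b, bar_a and the z axis of jig_face, either way round below 0.05 rad and x of bar_a_hole in the frame of jig_face between -0.0025 and 0.0025 m and y of bar_a_hole in the frame of jig_face between -0.0165 and 0.0165 m and z of bar_a_hole in the frame of jig_face between 0.008 and 0.012 m)) and x of pin in the frame of bar_a between -0.0045 and 0.0045 m and y of pin in the frame of bar_a between 0.0405 and 0.0495 m and x of pin in the frame of bar_b between -0.0045 and 0.0045 m and y of pin in the frame of bar_b between 0.0405 and 0.0495 m and z of pin in the frame of jig_face between -0.055 and -0.0495 m and angle between the z axis of pin and the z axis of jig_face, either way round below 0.07 rad and linear speed of each of bar_a, bar_b, pin below 0.01 m/s); the robot touches nothing.
It fails at once if the punch, or one of the tools, the spray can or the jar on the bench is moved by more than 30 mm (distance of any of punch, spanner, screwdriver, hammer, aerosol, jar from where it was at the start of the episode above 0.03 m).
It also fails if it takes over 67 s, if anything falls off the work surface, if the arm or the gripper's body presses on something with over 40 N, if the wrist force passes 120 N, or if a joint passes its speed limit or range.

ROBOT

A 7-joint arm with a two-finger parallel gripper is mounted at the origin on a cart in front of the work surface, level with it; the furniture and walls round the work are solid. World frame = base frame: x ahead of the robot, y to its left, z up, the work surface at z = 0. Lengths are in m, angles in rad, forces in N, time in s.
With the tool pointing down it reaches from about 0.35 to 0.9 m from the base axis. Payload 8.1 kg.
Tool frame: the origin (TCP) lies between the finger pads; the fingertips stand 19 mm ahead of it and the grasp point (between the pads) is the TCP; y points along the fingers, x is the direction in which the jaws open and shut, and the axes are right-handed (so a half turn about y gives the same grasp; the last joint's range is limited). The gripper opens to 92 mm and grips with 3 to 60 N. Pads are 19 mm wide; open, the fingers measure 130 mm over their backs; the gripper's body (75 mm by 190 mm) begins 47 mm behind the grasp point.
Start: joints at [-1.324, 0.434, 0.025, 1.573, -0.012, 1.134, -0.075], TCP at [0.214, 0.587, 0.246] pointing down, gripper open.
Joint ranges: [-2.62, 2.62], [-0.44, 2.09], [-1.27, 1.32], [0.08, 2.57], [-1.32, 4.46], [0.12, 2], [-2.74, 2.74]. Speed limits (rad/s): [2.22, 2.22, 3.01, 3.01, 3.14, 3.14, 3.14].

INTERFACE

Orientations are given as a rotation vector (axis times angle).
In Python, from cell import arm gives the robot as it stands.
- The arm moves only by the tool move_arm, never from a script. Its argument "series" is a list of rows, each an object of numbers: "x", "y", "z": the shift along the tool's x, y, z in cm; "rx", "ry", "rz": the turn, a rotation vector about the tool's x, y, z in rad. In form: [{"x": .., "y": .., "z": .., "rx": .., "ry": .., "rz": ..}, ...]. A call has 1 to 12 rows; each row shifts and turns the pose as measured when the row begins, along the tool's axes as they then stand; what a row does not reach is not made up. A row lasts 1/8 s, in which the tool goes at most 62.5 mm and 10.7 degrees, less where a joint would pass 70% of its speed; a pose out of reach is approached as far as the arm can. A call is refused whole if a number of a shift passes 6.25 or a number of a turn 0.188, either way. A call with a gripper value outside its range is refused whole. "jaw" is the finger opening in cm, from 0 to 9.18, set as the call begins (left out, the last holds). The fingers move at their own pace and stop on an object; "newtons" is the grip in N (left out, the last holds). Time passes only in rows, so rows that do not move let the fingers close. It gives the time, the measured TCP pose, the force and the opening at its end, in the units of the state.
- arm.observe(): the state, without advancing time (a new reading comes with each control period).
- arm.get_image(name): name is "scene" or "top" or "wrist"; returns the picture (480x640x3 uint8, blue, green, red); there is no depth.
- arm.camera_params(name): a dict with "K" (3x3 intrinsics, pixels), "R" (3x3) and "t" (3): a world point X has camera coordinates R X + t; the wrist camera has in their place "tool_from_camera" (4x4, takes a point from camera to tool coordinates, whose origin is the TCP and whose axes are the tool frame's). Camera axes: x right, y down, z forward; pixel columns grow to the right and rows downward; lengths in m; the calibration is good to about 2 mm. A picture is of the moment at which its call begins: read the wrist's pose just before it. camera_params takes no time and is no camera call.
- arm.sign_off(): hands the job in, once; it reports no verdict.
The state is a dict: "clock": time; "joints": joint angles; "dq": joint speeds; "joint_efforts": joint torques, N m; "position": TCP position; "ee_rot": TCP orientation; "force": force on the tool from outside, world axes, zero at the start; "ft_torque": the same for the moment, N m; "width": opening from 0.0 (shut) to 1.0 (fully open).
Only numpy, scipy, OpenCV 4.12 (cv2) and the standard library are available. Lean on these libraries where they do the work, as an engineer would, in place of code of your own. Each camera call takes 0.05 s, during which the arm holds its last target.

## Working session

There is one attempt and no reset: what is moved stays moved. The work goes in short steps, Python scripts to look and compute and a tool call to move; the robot and the scene stay as the last step left them, time stands still between calls to the robot, and variables do not carry over. Pictures are saved under pics/ and viewed, and the job is handed in when it is done.

Besides the shell and the picture viewer there is one more tool, called after "Request:" as a command line: name --argument value ..., lists and objects as JSON in quotes. move_arm: Moves the arm, as the interface text tells. Its arguments: {"type":"object","properties":{"series":{"type":"array","items":{"type":"object","properties":{"x":{"type":"number"},"y":{"type":"number"},"z":{"type":"number"},"rx":{"type":"number"},"ry":{"type":"number"},"rz":{"type":"number"}}}},"jaw":{"type":"number"},"newtons":{"type":"number"}},"required":["series"]}

```bash
ls; mkdir -p pics; python3 - <<'E'
from cell import arm
import cv2,json
s=arm.observe()
print(s)
for n in ("scene","top","wrist"):
    cv2.imwrite(f"pics/{n}0.png",arm.get_image(n)); print(n,arm.camera_params(n))
E
```

```text
pics
{'clock': 0.0, 'joints': array([-1.32358738,  0.43524673,  0.0249656 ,  1.57407409, -0.0116027 ,
        1.13398228, -0.07507631]), 'dq': array([-0.00059345,  0.00057392,  0.00029494,  0.00131853,  0.00139418,
       -0.00030576,  0.00013928]), 'joint_efforts': array([-1.53021683e-04, -6.67851806e+01,  9.85024497e-01, -3.14458108e+01,
       -6.04467024e-02,  4.28903732e-02,  1.60322002e-04]), 'position': array([0.21408454, 0.58669439, 0.244939  ]), 'ee_rot': array([-1.35567188, -0.94688703,  0.94886967]), 'force': array([-0.05265608,  0.26504358,  0.14782907]), 'ft_torque': array([ 0.03713707, -0.04941416, -0.03234796]), 'width': 0.9979294448171898}
scene {'K': array([[584.78399422,   0.        , 312.7985287 ],
       [  0.        , 584.78399422, 233.97413574],
       [  0.        ,   0.        ,   1.        ]]), 'R': array([[ 0.42317909, -0.90582362, -0.02007552],
       [-0.6072542 , -0.26711111, -0.74826065],
       [ 0.67242978,  0.3288392 , -0.66310103]]), 't': array([-0.18127689,  0.41487279,  1.05029976])}
top {'K': array([[607.93226083,   0.        , 328.79063092],
    
[... 165 characters left out ...]
       [-9.81729352e-01, -4.05981575e-03, -1.90239315e-01],
       [ 1.90235228e-01,  1.37390226e-03, -9.81737577e-01]]), 't': array([0.07003156, 0.58407133, 1.40586851])}
wrist {'K': array([[360.23718364,   0.        , 317.11289837],
       [  0.        , 360.23718364, 239.48116039],
       [  0.        ,   0.        ,   1.        ]]), 'tool_from_camera': array([[ 9.99999667e-01,  5.75748582e-04, -5.78218754e-04,
         6.87305754e-04],
       [ 7.08248306e-04, -2.60525325e-01,  9.65466754e-01,
        -1.39505066e-01],
       [ 4.05225487e-04, -9.65466842e-01, -2.60525646e-01,
         7.03047305e-02],
       [ 0.00000000e+00,  0.00000000e+00,  0.00000000e+00,
         1.00000000e+00]])}
```

View pics/scene0.png

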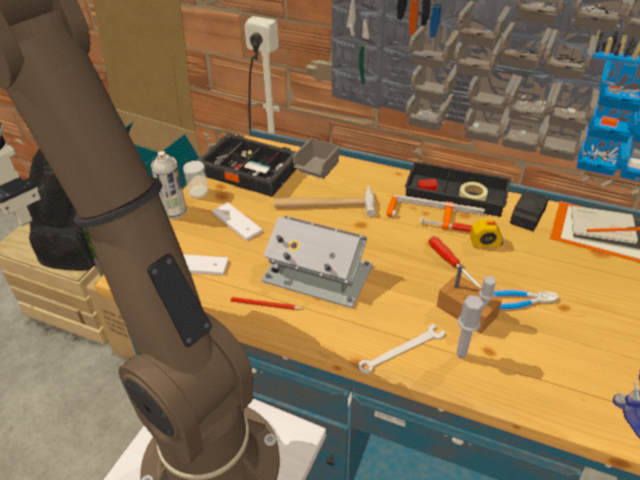

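View pics/top0.png

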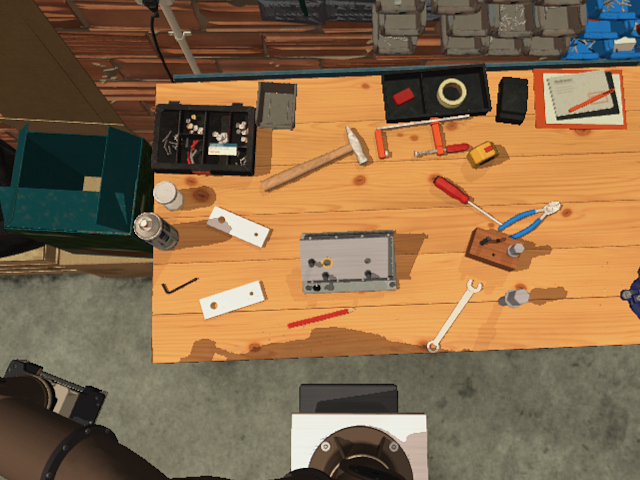

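View pics/wrist0.png

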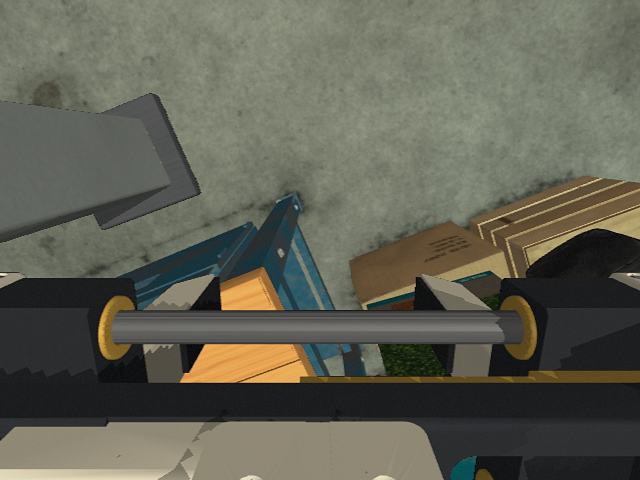

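```bash
cat > h.py <<'E'
import numpy as np,cv2
from scipy.spatial.transform import Rotation as Ro
from cell import arm
def ray(n,uv):
    c=arm.camera_params(n);K,R,t=c['K'],c['R'],c['t']
    d=R.T@np.linalg.inv(K)@np.array([uv[0],uv[1],1.0]);o=-R.T@t
    return o,d
def onz(n,uv,z):
    o,d=ray(n,uv);return o+d*(z-o[2])/d[2]
def proj(n,X,pose=None):
    c=arm.camera_params(n)
    X=np.atleast_2d(X)
    if n=='wrist':
        T=c['tool_from_camera'];p,r=pose
        Rt=Ro.from_rotvec(r).as_matrix()
        Xt=(X-p)@Rt; Xc=(Xt-T[:3,3])@T[:3,:3]
    else: Xc=X@c['R'].T+c['t']
    u=Xc@c['K'].T
    return u[:,:2]/u[:,2:]
E
python3 - <<'E'
import cv2
im=cv2.imread('pics/top0.png')
cv2.imwrite('pics/tA.png',cv2.resize(im[195:335,180:290],None,fx=5,fy=5,interpolation=2)[:600])
cv2.imwrite('pics/tJ.png',cv2.resize(im[215:305,290:440],None,fx=5,fy=5,interpolation=2))
cv2.imwrite('pics/tP.png',cv2.resize(im[215:320,440:560],None,fx=5,fy=5,interpolation=2))
im=cv2.imread('pics/scene0.png')
cv2.imwrite('pics/sJ.png',cv2.resize(im[190:310,250:390],None,fx=5,fy=5,interpolation=2))
cv2.imwrite('pics/sP.png',cv2.resize(im[250:370,420:540],None,fx=5,fy=5,interpolation=2))
E
```

```text
(no output)
```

View pics/tA.png

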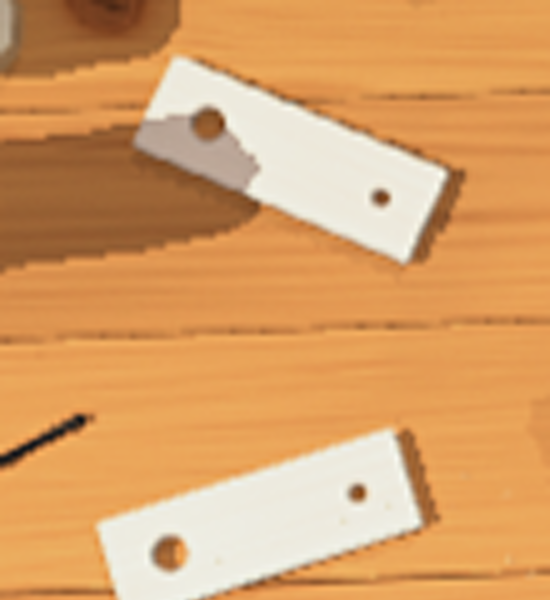

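View pics/tJ.png

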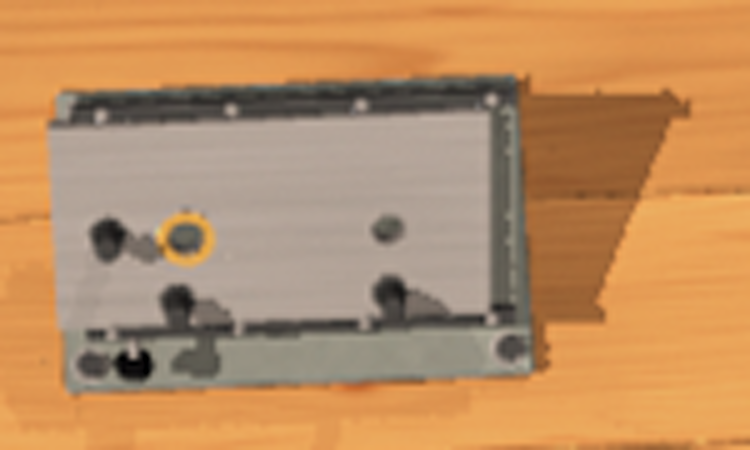

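View pics/tP.png

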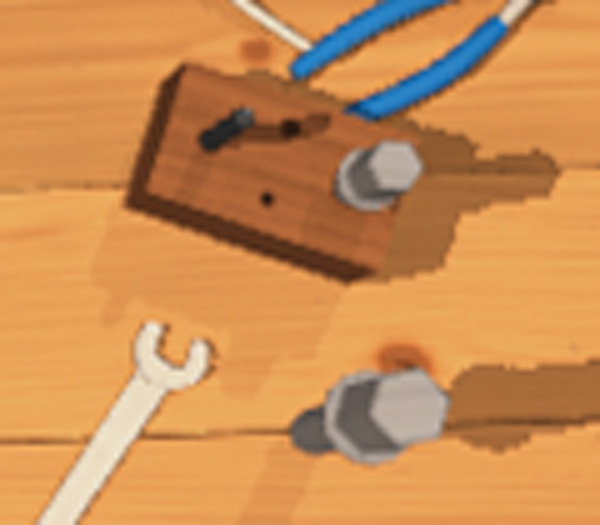

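View pics/sJ.png

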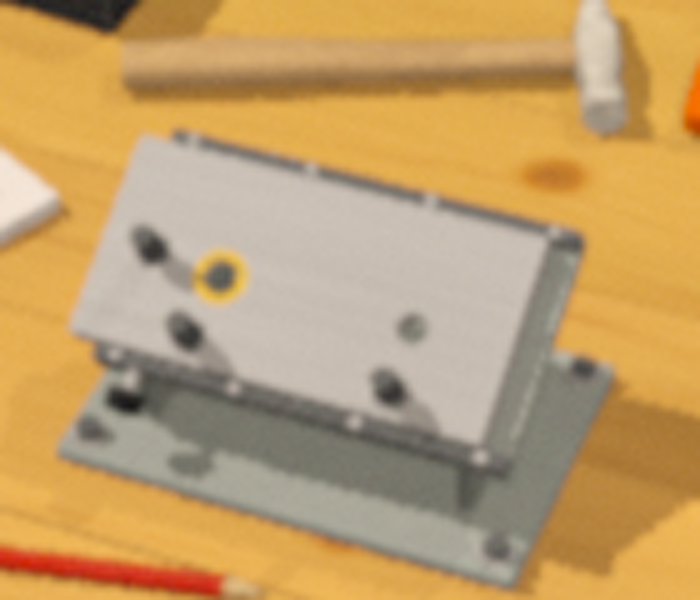

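View pics/sP.png

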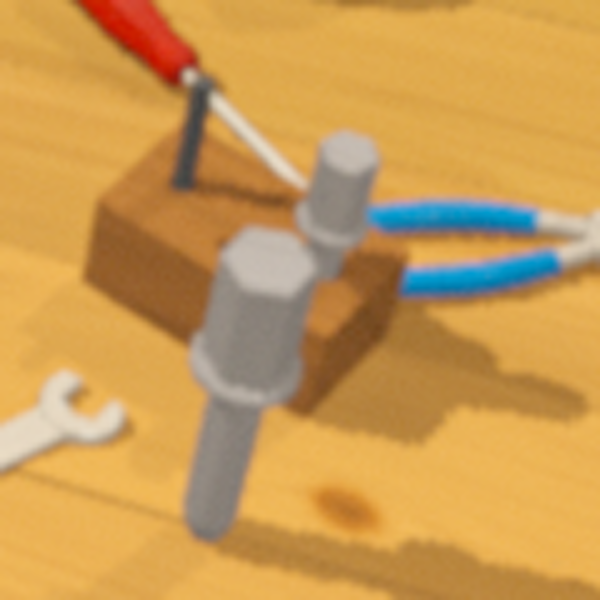

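```bash
python3 - <<'E'
from h import *
np.set_printoptions(precision=4,suppress=True)
s=arm.observe();print(Ro.from_rotvec(s['ee_rot']).as_matrix())
def c(n,off,p): return ((p[0]+.5)/5-.5+off[0],(p[1]+.5)/5-.5+off[1])
for nm,pts in (('far',[(178,56),(448,172),(408,262),(135,145),(208,124),(381,197)]),('near',[(97,523),(395,429),(422,524),(170,553),(357,492)])):
    P=np.array([onz('top',c('top',(180,195),p),.01) for p in pts]);print(nm);print(P[:,:2])
    print(np.linalg.norm(np.diff(P,axis=0),axis=1), )
# jig: bush, bore triangulate
def tri(a,b):
    o1,d1=ray('top',a);o2,d2=ray('scene',b)
    d1/=np.linalg.norm(d1);d2/=np.linalg.norm(d2)
    A=np.array([d1,-d2]).T;t=np.linalg.lstsq(A,o2-o1,rcond=None)[0]
    p,q=o1+t[0]*d1,o2+t[1]*d2;return (p+q)/2,np.linalg.norm(p-q)
for a,b in (((186,239),(220,276)),((388,228),(412,328)),((50,122),(148,135)),((490,110),(547,235)),((60,328),(75,328)),((492,320),(478,442))):
    print(tri(c('',(290,215),a),c('',(250,190),b)))
print('pin top',tri(c('',(440,215),(402,166)),c('',(420,250),(349,153))), 'punch',tri(c('',(440,215),(245,118)),c('',(420,250),(205,82))))
print('at z', onz('top',c('',(440,215),(402,166)),.125),onz('top',c('',(290,215),(186,239)),.085),onz('scene',c('',(250,190),(220,276)),.085),onz('scene',c('',(420,250),(349,153)),.125))
print('block',[onz('top',c('',(440,215),p),.055) for p in ((186,65),(148,192),(380,270))])
E
```

```text
[[ 0.3428 -0.0003 -0.9394]
 [ 0.9394 -0.0011  0.3428]
 [-0.0012 -1.     -0.0001]]
far
[[0.6484 0.3568]
 [0.5899 0.2204]
 [0.5446 0.2391]
 [0.6029 0.3763]
 [0.6137 0.3405]
 [0.5772 0.2533]]
[0.1484 0.049  0.1491 0.0375 0.0945]
near
[[0.4157 0.3868]
 [0.462  0.2434]
 [0.4159 0.229 ]
 [0.4014 0.3508]
 [0.4312 0.261 ]]
[0.1508 0.0483 0.1226 0.0946]
(array([0.4955, 0.0774, 0.0915]), np.float64(0.0015430918471266704))
(array([ 0.5014, -0.0166,  0.0895]), np.float64(0.0014028846200823779))
(array([0.5461, 0.1397, 0.1165]), np.float64(0.0010741389947027083))
(array([ 0.5515, -0.0615,  0.1212]), np.float64(0.002014022453399505))
(array([0.4568, 0.1354, 0.0696]), np.float64(0.0005712786524280162))
(array([ 0.4604, -0.066 ,  0.0748]), np.float64(0.0008740008628585746))
pin top (array([ 0.525 , -0.3593,  0.1305]), np.float64(0.0034818036890988855)) punch (array([ 0.5489, -0.2929,  0.1227]), np.float64(9.268308954541013e-05))
at z [ 0.5267 -0.3627  0.125 ] [0.4968 0.0767 0.085 ] [0.5013 0.0814 0.085 ] [ 0.5295 -0.3576  0.125 ]
block [array([ 0.5868, -0.2837,  0.055 ]), array([ 0.5249, -0.263 ,  0.055 ]), array([ 0.4879, -0.3717,  0.055 ])]
```

```bash
cat >> h.py <<'E'
def plan(p1,R1,n,p0=None,r0=None,nd=2):
    s=arm.observe()
    p0=s['position'] if p0 is None else p0
    R=Ro.from_rotvec(s['ee_rot'] if r0 is None else r0)
    R1=Ro.from_matrix(R1)
    w=(R.inv()*R1).as_rotvec()/n
    d=(np.array(p1)-p0)/n
    for i in range(n):
        t=R.inv().apply(d)*100
        print('{'+', '.join(f'"{k}": {round(v,a)}' for k,v,a in zip(('x','y','z','rx','ry','rz'),[*t,*w],[nd]*3+[3]*3) if abs(round(v,a))>0)+'},')
        R=R*Ro.from_rotvec(w)
    print('dist/row cm',np.linalg.norm(d)*100,'rot',np.linalg.norm(w))
def down(a):  # tool pointing down, tool x at heading a (rad)
    x=np.array([np.cos(a),np.sin(a),0]);y=np.array([0,0,-1.]);return np.array([x,y,np.cross(x,y)]).T
def jigR(yaw): # jig frame axes in world (columns)
    t=np.radians(30);y=np.array([-np.sin(yaw),np.cos(yaw),0]);f=np.array([np.cos(yaw),np.sin(yaw),0])
    x=f*np.cos(t)+np.array([0,0,np.sin(t)]);return np.array([x,y,np.cross(x,y)]).T
def jigT(yaw): # tool orientation: x up slope, y into face
    J=jigR(yaw);x=J[:,0];y=-J[:,2];return np.array([x,y,np.cross(x,y)]).T
E
python3 -c "
from h import *
plan([.5,-.02,.27],down(.035),11)"
```

```text
{"x": -4.29, "y": -0.22, "z": -4.33, "ry": 0.108},
{"x": -3.8, "y": -0.22, "z": -4.77, "ry": 0.108},
{"x": -3.27, "y": -0.22, "z": -5.15, "ry": 0.108},
{"x": -2.69, "y": -0.22, "z": -5.47, "ry": 0.108},
{"x": -2.09, "y": -0.22, "z": -5.73, "ry": 0.108},
{"x": -1.46, "y": -0.22, "z": -5.92, "ry": 0.108},
{"x": -0.81, "y": -0.22, "z": -6.04, "ry": 0.108},
{"x": -0.16, "y": -0.22, "z": -6.1, "ry": 0.108},
{"x": 0.5, "y": -0.23, "z": -6.08, "ry": 0.108},
{"x": 1.15, "y": -0.23, "z": -5.99, "ry": 0.108},
{"x": 1.79, "y": -0.23, "z": -5.83, "ry": 0.108},
dist/row cm 6.1021038973660335 rot 0.10781246746366456
```

Request:
move_arm --series '[{"x": -4.3,"y": -0.2,"z": -4.3,"ry": 0.108},{"x": -3.8,"y": -0.2,"z": -4.8,"ry": 0.108},{"x": -3.3,"y": -0.2,"z": -5.1,"ry": 0.108},{"x": -2.7,"y": -0.2,"z": -5.5,"ry": 0.108},{"x": -2.1,"y": -0.2,"z": -5.7,"ry": 0.108},{"x": -1.5,"y": -0.2,"z": -5.9,"ry": 0.108},{"x": -0.8,"y": -0.2,"z": -6.0,"ry": 0.108},{"x": -0.2,"y": -0.2,"z": -6.1,"ry": 0.108},{"x": 0.5,"y": -0.2,"z": -6.1,"ry": 0.108},{"x": 1.1,"y": -0.2,"z": -6.0,"ry": 0.108},{"x": 1.8,"y": -0.2,"z": -5.8,"ry": 0.108}]' --jaw 9

```text
invalid input
```

```bash
python3 - <<'E'
from h import *
s=arm.observe();im=arm.get_image('wrist');cv2.imwrite('pics/w1.png',im)
np.savez('w1.npz',p=s['position'],r=s['ee_rot']);print(s['clock'],s['position'],Ro.from_rotvec(s['ee_rot']).as_matrix(),s['joints'],s['dq'])
E
```

```text
0.15 [0.21412447 0.58680217 0.24514177] [[ 3.42765828e-01 -2.93717425e-04 -9.39420833e-01]
 [ 9.39420164e-01 -1.12655365e-03  3.42765936e-01]
 [-1.15898430e-03 -9.99999322e-01 -1.10220023e-04]] [-1.32357826  0.43505008  0.0249696   1.57386584 -0.01159409  1.13398579
 -0.07507981] [ 8.75883826e-05 -9.09955860e-04 -2.57563702e-04 -4.39478071e-03
 -3.02504927e-04  1.98184385e-03 -7.83758650e-04]
```

View pics/w1.png

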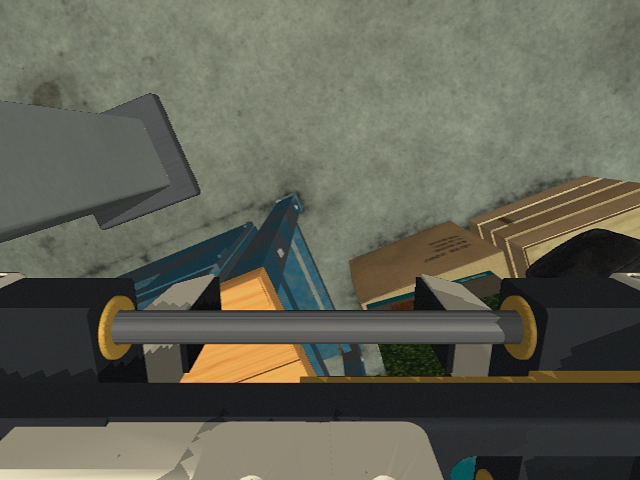

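Request:
move_arm --series '[{"x": -4.3,"y": -0.2,"z": -4.3,"rx": 0,"ry": 0.108,"rz": 0},{"x": -3.8,"y": -0.2,"z": -4.8,"rx": 0,"ry": 0.108,"rz": 0},{"x": -3.3,"y": -0.2,"z": -5.1,"rx": 0,"ry": 0.108,"rz": 0},{"x": -2.7,"y": -0.2,"z": -5.5,"rx": 0,"ry": 0.108,"rz": 0},{"x": -2.1,"y": -0.2,"z": -5.7,"rx": 0,"ry": 0.108,"rz": 0},{"x": -1.5,"y": -0.2,"z": -5.9,"rx": 0,"ry": 0.108,"rz": 0},{"x": -0.8,"y": -0.2,"z": -6.0,"rx": 0,"ry": 0.108,"rz": 0},{"x": -0.2,"y": -0.2,"z": -6.1,"rx": 0,"ry": 0.108,"rz": 0},{"x": 0.5,"y": -0.2,"z": -6.1,"rx": 0,"ry": 0.108,"rz": 0},{"x": 1.1,"y": -0.2,"z": -6.0,"rx": 0,"ry": 0.108,"rz": 0},{"x": 1.8,"y": -0.2,"z": -5.8,"rx": 0,"ry": 0.108,"rz": 0}]' --jaw 9 --newtons 30

```text
clock: 1.58
position: [0.4928, -0.036, 0.2669]
ee_rot: [-1.567, -0.005, 0.002]
force: [1.1, 0.6, 0.9]
width: 0.981
```

```bash
python3 - <<'E'
from h import *
s=arm.observe();im=arm.get_image('wrist');cv2.imwrite('pics/w2.png',im)
np.savez('w2.npz',p=s['position'],r=s['ee_rot']);print(s['clock'],s['position'],Ro.from_rotvec(s['ee_rot']).as_matrix(),s['joints'],s['dq'])
E
```

```text
1.575 [ 0.49284969 -0.03598459  0.26687704] [[ 0.99998971  0.00191357 -0.00411229]
 [ 0.00410581  0.00337801  0.99998587]
 [ 0.00192743 -0.99999246  0.00337012]] [-0.53079684  0.21042835  0.60477321  1.89015059 -0.139049    1.07984688
  0.13337537] [ 0.75941282  0.42606107  0.46373938 -0.44716635 -0.3398073   0.14238635
  0.45022261]
```

View pics/w2.png

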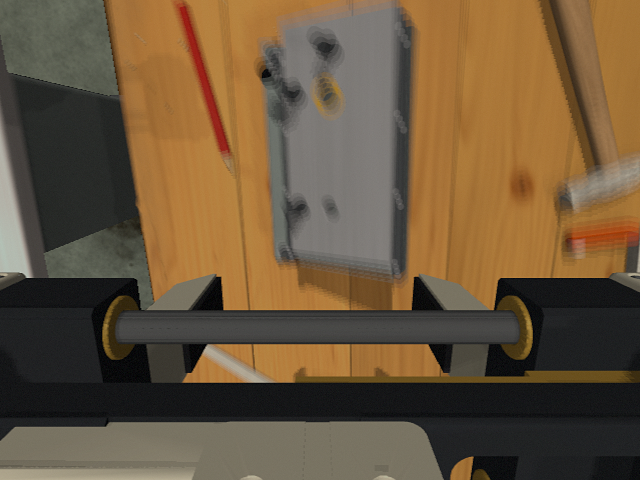

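```bash
python3 - <<'E'
from h import *
im=arm.get_image('top')
s=arm.observe();im=arm.get_image('wrist');cv2.imwrite('pics/w3.png',cv2.resize(im[0:290,230:430],None,fx=2.06,fy=2.06,interpolation=2) if 0 else im)
cv2.imwrite('pics/w3z.png',cv2.resize(im[0:290,240:430],None,fx=2,fy=2,interpolation=2))
np.savez('w3.npz',p=s['position'],r=s['ee_rot']);print(s['clock'],s['position'],s['dq'])
E
```

```text
1.675 [ 0.49394978 -0.0413599   0.26733067] [-0.06240871 -0.020399   -0.09782723  0.04354627 -0.00537693  0.00906289
 -0.03960917]
```

View pics/w3z.png

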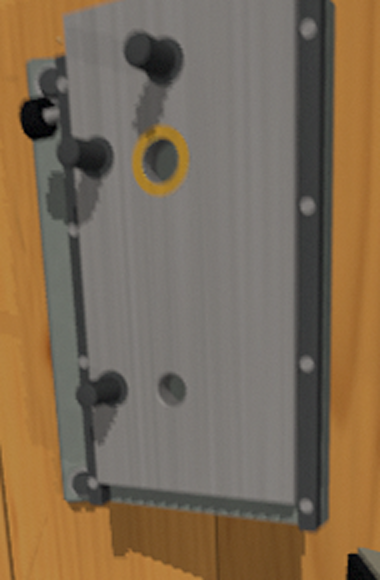

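```bash
cat > fit.py <<'E'
from h import *
from scipy.optimize import least_squares
J=np.array([[0,0,0],[0,-95,0],[4,36,22],[-31,5,22],[-31,-95,22]])/1000.
def pts(v):
    return J@jigR(v[2]).T+np.array([v[0],v[1],.085+ (v[3] if len(v)>3 else 0)])
uv=np.array([(160.5,160),(172,389),(139,50),(69,151),(88,394)])
uvw=(uv+.5)/2-.5+[240,0]
d=np.load('w3.npz')
ut=(np.array([(186,239),(388,228)])+.5)/5-.5+[290,215]
us=(np.array([(220,276),(412,328)])+.5)/5-.5+[250,190]
for nm,f in (('wrist',lambda v:proj('wrist',pts(v),(d['p'],d['r']))-uvw),('top',lambda v:proj('top',pts(v)[:2])-ut),('scene',lambda v:proj('scene',pts(v)[:2])-us)):
    for n in (3,4) if nm=='wrist' else (3,):
        r=least_squares(lambda v:f(v).ravel(),[.5,.08,.035,0][:n]);print(nm,r.x,r.fun.round(2))
E
python3 fit.py
```

```text
wrist [0.49810982 0.0786927  0.04577944] [ 0.83  0.34  0.13  0.38 -0.46 -1.02 -0.07 -0.   -0.39  0.61]
wrist [ 0.49802701  0.07893347  0.04588512 -0.00235676] [ 0.69  0.5  -0.02 -0.26 -0.52 -0.38  0.13  0.2  -0.25 -0.04]
top [0.49678179 0.07704778 0.0590287 ] [-0.14  0.01  0.14 -0.01]
scene [0.50115775 0.08105337 0.04384019] [ 0.11  0.07 -0.1  -0.06]
```

```bash
python3 -c "
from h import *
plan([.4156,.3085,.09],down(.32),7)"
```

```text
{"x": -1.11, "y": 2.53, "z": 4.94, "ry": -0.046},
{"x": -0.88, "y": 2.53, "z": 4.99, "ry": -0.046},
{"x": -0.65, "y": 2.53, "z": 5.03, "ry": -0.046},
{"x": -0.42, "y": 2.53, "z": 5.05, "ry": -0.046},
{"x": -0.19, "y": 2.53, "z": 5.06, "ry": -0.046},
{"x": 0.04, "y": 2.53, "z": 5.07, "ry": -0.046},
{"x": 0.28, "y": 2.53, "z": 5.06, "ry": -0.046},
dist/row cm 5.663499779503349 rot 0.045673796227557094
```

Request:
move_arm --series '[{"x": -1.1,"y": 2.5,"z": 4.9,"rx": 0,"ry": -0.046,"rz": 0},{"x": -0.9,"y": 2.5,"z": 5.0,"rx": 0,"ry": -0.046,"rz": 0},{"x": -0.6,"y": 2.5,"z": 5.0,"rx": 0,"ry": -0.046,"rz": 0},{"x": -0.4,"y": 2.5,"z": 5.0,"rx": 0,"ry": -0.046,"rz": 0},{"x": -0.2,"y": 2.5,"z": 5.0,"rx": 0,"ry": -0.046,"rz": 0},{"x": 0,"y": 2.5,"z": 5.0,"rx": 0,"ry": -0.046,"rz": 0},{"x": 0.3,"y": 2.5,"z": 5.0,"rx": 0,"ry": -0.046,"rz": 0},{"x": 0,"y": 0,"z": 0,"rx": 0,"ry": 0,"rz": 0}]'

```text
clock: 2.72
position: [0.4061, 0.3235, 0.0875]
ee_rot: [-1.548, -0.274, 0.27]
force: [-0.1, -0.8, 0.6]
width: 0.983
```

```bash
python3 - <<'E'
from h import *
s=arm.observe();im=arm.get_image('wrist');cv2.imwrite('pics/w4.png',im)
np.savez('w4.npz',p=s['position'],r=s['ee_rot']);print(s['clock'],s['position'],s['dq'])
a=.32;B=np.array([[0.4156,.308,.01]])+np.array([[-25,75,0],[25,75,0],[0,45,0],[-25,-75,0],[25,-75,0]])/1000@np.array([[np.cos(a),np.sin(a),0],[-np.sin(a),np.cos(a),0],[0,0,1]])
print(proj('wrist',B,(s['position'],s['ee_rot'])))
plan([.4156,.308,.021],down(.32),2)
E
```

```text
2.725 [0.40611083 0.32346649 0.08747113] [ 0.01620739 -0.03194898  0.05334204  0.02413447  0.01916339  0.01261056
  0.00503954]
[[283.85494326 165.21732397]
 [368.21161271 167.55569241]
 [324.43359194 216.16765967]
 [283.04220527 384.16888304]
 [354.55523283 385.69869098]]
{"x": 0.15, "y": 3.36, "z": -0.79, "rx": -0.002, "ry": 0.012, "rz": 0.002},
{"x": 0.17, "y": 3.36, "z": -0.78, "rx": -0.002, "ry": 0.012, "rz": 0.002},
dist/row cm 3.453164028041763 rot 0.012368588713028993
```

View pics/w4.png

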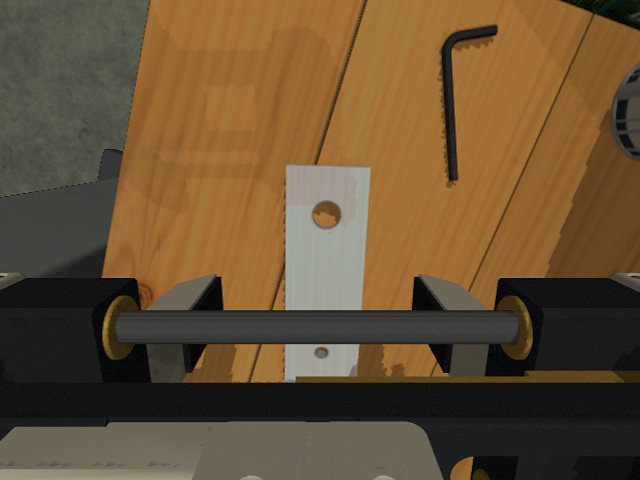

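Request:
move_arm --series '[{"x": 0.2,"y": 3.0,"z": -0.8,"rx": -0.002,"ry": 0.012,"rz": 0.002},{"x": 0.2,"y": 2.8,"z": -0.8,"rx": -0.002,"ry": 0.012,"rz": 0.002},{"x": 0,"y": 0,"z": 0,"rx": 0,"ry": 0,"rz": 0}]'

```text
clock: 3.15
position: [0.4165, 0.3071, 0.0308]
ee_rot: [-1.555, -0.252, 0.249]
force: [-0.3, 0.2, 0.9]
width: 0.981
```

```bash
python3 - <<'E'
from h import *
s=arm.observe();print(s['clock'],s['position'],s['force'])
plan([.416,.3084,.021],down(.32),1)
E
```

```text
3.15 [0.41653293 0.30713961 0.0307798 ] [-0.29401326  0.1593896   0.87546594]
{"x": -0.01, "y": 0.98, "z": 0.14, "rx": -0.001, "rz": 0.002},
dist/row cm 0.987507769185108 rot 0.0024033450398212534
```

Descend the last 9.5 mm, then close.

Request:
move_arm --series '[{"x": 0,"y": 0.95,"z": 0.1,"rx": 0,"ry": 0,"rz": 0},{"x": 0,"y": 0,"z": 0,"rx": 0,"ry": 0,"rz": 0}]'

```text
clock: 3.4
position: [0.4167, 0.3086, 0.0227]
ee_rot: [-1.553, -0.253, 0.248]
force: [0.4, 0.6, 0.8]
width: 0.978
```

Request:
move_arm --series '[{"x": 0,"y": 0,"z": 0,"rx": 0,"ry": 0,"rz": 0},{"x": 0,"y": 0,"z": 0,"rx": 0,"ry": 0,"rz": 0},{"x": 0,"y": 0,"z": 0,"rx": 0,"ry": 0,"rz": 0},{"x": 0,"y": 0,"z": 0,"rx": 0,"ry": 0,"rz": 0}]' --jaw 4 --newtons 40

```text
clock: 3.9
position: [0.4173, 0.3097, 0.0244]
ee_rot: [-1.551, -0.256, 0.247]
force: [0.1, 0.4, 0.0]
width: 0.591
```

Request:
move_arm --series '[{"x": 0,"y": 0.3,"z": 0,"rx": 0,"ry": 0,"rz": 0},{"x": 0,"y": 0.1,"z": 0,"rx": 0,"ry": 0,"rz": 0},{"x": 0,"y": 0,"z": 0,"rx": 0,"ry": 0,"rz": 0}]'

```text
clock: 4.28
position: [0.4172, 0.3097, 0.0234]
ee_rot: [-1.549, -0.255, 0.247]
force: [0.3, 1.2, -3.5]
width: 0.538
```

```bash
python3 - <<'E'
from h import *
s=arm.observe();print(s['clock'],s['position'],s['force'],s['width'],s['ee_rot'],s['dq'])
E
```

```text
4.275 [0.41719928 0.30967052 0.0234167 ] [ 0.31341705  1.22952276 -3.4948659 ] 0.5382199278920228 [-1.54926542 -0.2549482   0.24662254] [ 0.00144254 -0.00692443 -0.00025771 -0.00067984  0.00127337  0.00992485
 -0.00026485]
```

```bash
cat >> h.py <<'E'
B0=np.array([0.4981,0.0786,0.085]);YAW=0.046
def jw(p): return B0+jigR(YAW)@(np.array(p)/1000.)
def rows(p1,R1,n,p0,R0):
    plan(p1,R1,n,p0,Ro.from_matrix(R0).as_rotvec())
E
python3 - <<'E'
from h import *
s=arm.observe();p=s['position'];R=Ro.from_rotvec(s['ee_rot']).as_matrix()
print(R)
a=np.arctan2(R[1,0],R[0,0]);print('a',a)
Rb=np.array([[np.cos(a),-np.sin(a),0],[np.sin(a),np.cos(a),0],[0,0,1]])
c=np.array([.4161,.3084,0])  # bar centre estimate
off=Rb.T@(p-c);off[0]=0;print('tcp in bar mm',off*1000)
rel=Rb.T@R
np.savez('g1.npz',off=off,rel=rel)
def tool(b): return jw(b)+jigR(YAW)@off, jigR(YAW)@rel
pl=p+[0,0,.12]
plan(pl,R,2)
P,RR=tool([3,-57,60]);print(P);rows(P,RR,6,pl,R)
P2,_=tool([3,-57,8]);rows(P2,RR,1,P,RR)
E
```

```text
[[ 0.94926613  0.00412062 -0.31444687]
 [ 0.3144104   0.00765272  0.94925631]
 [ 0.0063179  -0.99996223  0.0059689 ]]
a 0.31984210178516514
tcp in bar mm [ 0.          0.86045734 23.41670369]
{"x": 0.04, "y": -6.0, "z": 0.04},
{"x": 0.04, "y": -6.0, "z": 0.04},
dist/row cm 5.999999999999999 rot 1.4304896245381992e-17
[0.4616126  0.0207214  0.15874098]
{"x": -0.81, "y": -0.29, "z": -4.8, "rx": -0.012, "ry": 0.044, "rz": -0.087},
{"x": -0.57, "y": -0.29, "z": -4.84, "rx": -0.012, "ry": 0.044, "rz": -0.087},
{"x": -0.33, "y": -0.27, "z": -4.86, "rx": -0.012, "ry": 0.044, "rz": -0.087},
{"x": -0.1, "y": -0.23, "z": -4.87, "rx": -0.012, "ry": 0.044, "rz": -0.087},
{"x": 0.13, "y": -0.17, "z": -4.87, "rx": -0.012, "ry": 0.044, "rz": -0.087},
{"x": 0.36, "y": -0.09, "z": -4.87, "rx": -0.012, "ry": 0.044, "rz": -0.087},
dist/row cm 4.879064425110591 rot 0.09823751622316135
{"x": -0.03, "y": 5.2, "z": -0.03},
dist/row cm 5.200000000000003 rot 1.2719202621569008e-16
```

Request:
move_arm --series '[{"x": 0,"y": -6,"z": 0,"rx": 0,"ry": 0,"rz": 0},{"x": 0,"y": -6,"z": 0,"rx": 0,"ry": 0,"rz": 0},{"x": -0.8,"y": -0.3,"z": -4.8,"rx": -0.012,"ry": 0.044,"rz": -0.087},{"x": -0.6,"y": -0.3,"z": -4.8,"rx": -0.012,"ry": 0.044,"rz": -0.087},{"x": -0.3,"y": -0.3,"z": -4.9,"rx": -0.012,"ry": 0.044,"rz": -0.087},{"x": -0.1,"y": -0.2,"z": -4.9,"rx": -0.012,"ry": 0.044,"rz": -0.087},{"x": 0.1,"y": -0.2,"z": -4.9,"rx": -0.012,"ry": 0.044,"rz": -0.087},{"x": 0.4,"y": -0.1,"z": -4.9,"rx": -0.012,"ry": 0.044,"rz": -0.087},{"x": 0,"y": 0,"z": 0,"rx": 0,"ry": 0,"rz": 0}]'

```text
clock: 5.4
position: [0.4539, 0.0443, 0.1576]
ee_rot: [-1.534, -0.414, -0.306]
force: [0.4, 0.3, -2.9]
width: 0.533
```

```bash
cat >> h.py <<'E'
def gr(f='g1.npz'):
    g=np.load(f);off,rel=g['off'],g['rel'];s=arm.observe();p=s['position'];R=Ro.from_rotvec(s['ee_rot']).as_matrix()
    J=jigR(YAW);Rb=R@rel.T;b=p-Rb@off
    print('t',s['clock'],'bar in bushframe mm',(J.T@(b-B0)*1000).round(1),'rot',Ro.from_matrix(J.T@Rb).as_rotvec().round(4),'F jig',(J.T@s['force']).round(1),'Fw',s['force'].round(1),'w',s['width']*91.8)
    return off,rel
def totarget(b,n,f='g1.npz'):
    off,rel=gr(f);J=jigR(YAW);plan(jw(b)+J@off,J@rel,n)
E
python3 - <<'E'
from h import *
totarget([3,-57,8],1)
s=arm.observe();im=arm.get_image('wrist');cv2.imwrite('pics/w5.png',im);print(s['joints'])
E
```

```text
t 5.4 bar in bushframe mm [ -4.9 -33.2  62.4] rot [-0.0042  0.0706  0.0243] F jig [-1.1  0.3 -2.7] Fw [ 0.4  0.3 -2.9] w 48.93814004428848
{"x": 0.92, "y": 5.38, "z": -2.42, "rx": 0.004, "ry": 0.024, "rz": -0.071},
dist/row cm 5.968385489968042 rot 0.0748163812085106
[-0.76342178  0.08862856  0.5087669   2.47673853  0.36612382  0.14781288
 -0.54614937]
```

View pics/w5.png

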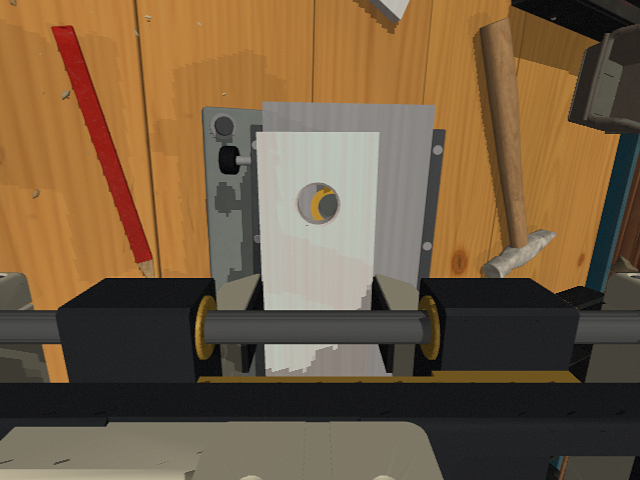

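Request:
move_arm --series '[{"x": 0.3,"y": 1.2,"z": -1.2,"rx": 0.002,"ry": 0.012,"rz": -0.02},{"x": 0.3,"y": 1.2,"z": -1.2,"rx": 0.002,"ry": 0.012,"rz": -0.02},{"x": 0.3,"y": 1.3,"z": 0,"rx": 0,"ry": 0,"rz": -0.03},{"x": 0,"y": 0,"z": 0,"rx": 0,"ry": 0,"rz": 0}]'

```text
clock: 5.95
position: [0.4675, 0.0308, 0.1439]
ee_rot: [-1.549, -0.435, -0.328]
force: [0.2, -0.6, -2.8]
width: 0.531
```

```bash
python3 - <<'E'
from h import *
totarget([3,-57,8],1)
s=arm.observe();print(s['joints'])
E
```

```text
t 5.95 bar in bushframe mm [  0.1 -47.8  44. ] rot [-0.0234  0.0445  0.0283] F jig [-1.3 -0.6 -2.5] Fw [ 0.2 -0.6 -2.8] w 48.712227319858144
{"x": 0.3, "y": 3.6, "z": -0.92, "rx": 0.023, "ry": 0.028, "rz": -0.045},
dist/row cm 3.729621492247263 rot 0.05765525811501117
[-0.33646502  0.14807306  0.0717787   2.46541776  1.09511217  0.12366552
 -1.26408004]
```

```bash
cat > kin.py <<'E'
from h import *
import itertools
from scipy.optimize import least_squares
D=[([-1.32357826,0.43505008,0.0249696,1.57386584,-0.01159409,1.13398579,-0.07507981],[.21412447,.58680217,.24514177],[-1.35567188,-0.94688703,0.94886967]),
([-0.53079684,0.21042835,0.60477321,1.89015059,-0.139049,1.07984688,0.13337537],[.49284969,-.03598459,.26687704],None),
([-0.76342178,0.08862856,0.5087669,2.47673853,0.36612382,0.14781288,-0.54614937],[.4539,.0443,.1576],[-1.534,-.414,-.306]),
([-0.33646502,0.14807306,0.0717787,2.46541776,1.09511217,0.12366552,-1.26408004],[.4675,.0308,.1439],[-1.549,-.435,-.328])]
R1=np.array([[0.99998971,0.00191357,-0.00411229],[0.00410581,0.00337801,0.99998587],[0.00192743,-0.99999246,0.00337012]])
Rs=[Ro.from_rotvec(d[2]) if d[2] else Ro.from_matrix(R1) for d in D]
ax='zyzyzyz'
if __name__=='__main__':
    best=[]
    for sg in itertools.product([1,-1],repeat=7):
        if sg[1]<0: continue
        def chain(q,c0):
            R=Ro.from_euler('z',c0)
            for a,s,x in zip(ax,sg,q): R=R*Ro.from_euler(a,s*x)
            return R
        # base yaw c0 and tool rot T free
        def f(v):
            return np.concatenate([((chain(D[i][0],v[0])*Ro.from_rotvec(v[1:4])).inv()*Rs[i]).as_rotvec() for i in range(4)])
        for c in (0,1.57,3.14,-1.57):
            T0=(chain(D[0][0],c).inv()*Rs[0]).as_rotvec()
            r=least_squares(f,[c,*T0]);best.append((r.cost,sg,r.x))
    best.sort(key=lambda b:b[0])
    for b in best[:6]:print(b)
E
python3 kin.py
```

```text
(np.float64(2.050811283942758e-07), (-1, 1, -1, 1, -1, 1, -1), array([ 3.41022073e-04,  3.85514601e-04, -2.22117171e+00, -2.22125790e+00]))
(np.float64(2.050811283943337e-07), (-1, 1, -1, 1, -1, 1, -1), array([ 3.41022201e-04, -3.85593432e-04,  2.22162499e+00,  2.22171120e+00]))
(np.float64(2.050811283943621e-07), (-1, 1, -1, 1, -1, 1, -1), array([ 3.41021953e-04,  3.85514475e-04, -2.22117171e+00, -2.22125790e+00]))
(np.float64(2.050811283944078e-07), (-1, 1, -1, 1, -1, 1, -1), array([ 3.41022072e-04,  3.85514594e-04, -2.22117171e+00, -2.22125790e+00]))
(np.float64(0.11742186841487591), (-1, 1, -1, 1, 1, 1, 1), array([-0.45783143, -0.26882989, -2.44899461, -2.24340038]))
(np.float64(0.11742186841800231), (-1, 1, -1, 1, 1, 1, 1), array([-0.45784724,  0.2381117 ,  2.16899677,  1.98690237]))
```

```bash
cat > kin2.py <<'E'
from kin import *
sg=(-1,1,-1,1,-1,1,-1)
def frames(q):
    R=Ro.identity();o=[R.as_matrix()]
    for a,s,x in zip(ax,sg,q): R=R*Ro.from_euler(a,s*x);o.append(R.as_matrix())
    return o
def row(q,cols):
    F=frames(q);return np.array([F[i][:,k] for i,k in cols]).T
if __name__=='__main__':
    for cols in ([(0,2),(3,2),(5,2),(7,2)],[(0,2),(1,0),(3,2),(5,2),(7,2)],[(0,2),(1,0),(3,2),(3,0),(5,2),(5,0),(7,2)],[(0,2),(1,0),(1,1),(3,2),(3,1),(5,2),(5,1),(7,2)],[(0,2),(1,0),(1,1),(3,2),(3,1),(5,2),(5,1),(6,0),(7,2)]):
        A=np.vstack([row(d[0],cols) for d in D]);b=np.concatenate([d[1] for d in D])
        x,r,k,sv=np.linalg.lstsq(A,b,rcond=None);print(cols,x.round(4),(A@x-b).round(4),k,sv.min())
E
python3 kin2.py
```

```text
[(0, 2), (3, 2), (5, 2), (7, 2)] [0.4606 0.4249 0.4724 0.3836] [-0.0543 -0.0019  0.0169 -0.0021  0.0293  0.0036  0.0006  0.0399 -0.0104
  0.0018  0.0496 -0.0101] 4 0.19202423519101985
[(0, 2), (1, 0), (3, 2), (5, 2), (7, 2)] [ 0.375  -0.0924  0.6224  0.5054  0.4724] [-0.0485  0.018   0.0074 -0.017  -0.      0.0067  0.0039 -0.0064 -0.0065
 -0.0002  0.0331 -0.0076] 5 0.16387395772504895
[(0, 2), (1, 0), (3, 2), (3, 0), (5, 2), (5, 0), (7, 2)] [ 0.4677 -0.0604  0.4864  0.0376  0.5055  0.0402  0.3965] [-0.05    0.0099  0.0005  0.0041  0.001   0.0004 -0.0054 -0.0076 -0.0043
  0.0055  0.0077  0.0033] 7 0.12997449236586256
[(0, 2), (1, 0), (1, 1), (3, 2), (3, 1), (5, 2), (5, 1), (7, 2)] [ 2.720e-01  0.000e+00 -3.640e-02  5.575e-01 -1.660e-02  4.277e-01
 -4.000e-04  3.512e-01] [ 0. -0.  0.  0.  0. -0. -0. -0.  0.  0.  0. -0.] 8 0.11776239557450906
[(0, 2), (1, 0), (1, 1), (3, 2), (3, 1), (5, 2), (5, 1), (6, 0), (7, 2)] [ 2.719e-01 -0.000e+00 -3.640e-02  5.576e-01 -1.650e-02  4.277e-01
 -4.000e-04  0.000e+00  3.512e-01] [-0. -0.  0.  0.  0. -0. -0. -0.  0.  0.  0. -0.] 9 0.09274138927392854
```

```bash
cat > ik.py <<'E'
from kin2 import *
cols=[(0,2),(1,0),(1,1),(3,2),(3,1),(5,2),(5,1),(7,2)]
A=np.vstack([row(d[0],cols) for d in D]);LX=np.linalg.lstsq(A,np.concatenate([d[1] for d in D]),rcond=None)[0]
TT=Ro.from_rotvec([3.85514601e-04,-2.22117171,-2.22125790]).as_matrix()
lo=np.array([-2.62,-.44,-1.27,.08,-1.32,.12,-2.74]);hi=np.array([2.62,2.09,1.32,2.57,4.46,2,2.74])
def fk(q): return row(q,cols)@LX, frames(q)[7]@TT
def err(q,p,R):
    a,B=fk(q);return np.concatenate([(a-p)*3,Ro.from_matrix(B.T@R).as_rotvec()])
def ik(p,R,seeds=60,q0=None,rng=np.random.default_rng(0)):
    out=[]
    for i in range(seeds):
        s=rng.uniform(lo,hi) if q0 is None or i else q0
        r=least_squares(err,np.clip(s,lo+.02,hi-.02),bounds=(lo+.005,hi-.005),args=(p,R),max_nfev=60)
        out.append((r.cost,r.x))
    return sorted(out,key=lambda o:o[0])
E
python3 - <<'E'
from ik import *
np.set_printoptions(precision=3,suppress=True)
g=np.load('g1.npz');off,rel=g['off'],g['rel'];J=jigR(YAW)
s=arm.observe();print(fk(s['joints'])[0]-s['position'])
for b in ([3,-57,60],[3,-57,25],[3,-57,8],[0,-45,0]):
    o=ik(jw(b)+J@off,J@rel,40)
    print(b,o[0][0],len([1 for x in o if x[0]<1e-8]))
    for c,q in o[:40]:
        if c<1e-6: print('  ',q)
E
```

```text
[-0.  0.  0.]
[3, -57, 60] 3.6304066559188242e-19 9
   [ 0.56   0.191 -0.849  2.44   1.396  0.239 -1.52 ]
   [ 0.877  0.324 -1.251  2.425  1.446  0.419 -1.543]
   [ 0.07   0.121 -0.316  2.472  1.335  0.13  -1.484]
   [ 0.757  0.254 -1.084  2.43   1.425  0.325 -1.533]
   [ 0.102  0.124 -0.35   2.469  1.339  0.135 -1.487]
   [ 0.801  0.275 -1.142  2.428  1.433  0.354 -1.536]
   [ 0.043  0.119 -0.287  2.473  1.331  0.125 -1.482]
   [ 0.078  0.122 -0.324  2.471  1.336  0.131 -1.485]
   [ 0.278  0.143 -0.538  2.457  1.36   0.167 -1.501]
[3, -57, 25] 7.4760609811204255e-22 19
   [ 0.444  0.29  -0.756  2.446  1.761  0.293 -1.88 ]
   [-0.007  0.218 -0.235  2.478  2.072  0.153 -2.217]
   [ 0.166  0.236 -0.432  2.465  1.916  0.196 -2.053]
   [ 0.133  0.232 -0.395  2.467  1.941  0.187 -2.08 ]
   [-0.09   0.212 -0.14   2.484  2.175  0.135 -2.321]
   [-0.834  0.247  0.759  2.534  4.02   0.168  2.146]
   [ 0.004  0.219 -0.248  2.477  2.06   0.155 -2.204]
   [ 0.33   0.263 -0.621  2.454  1.815  0.248 -1.942]
   [ 0.085  0.226 -0.34   2.471  1.981  0.175 -2.122]
   [ 0.357  0.269 -0.653  2.452  1.80
[... 1604 characters left out ...]
  [ 0.228  0.331 -0.561  2.459  2.015  0.307 -2.172]
   [-0.716  0.317  0.589  2.529  3.657  0.211  2.458]
   [ 0.028  0.299 -0.324  2.474  2.2    0.241 -2.371]
   [ 0.14   0.315 -0.457  2.466  2.088  0.275 -2.252]
   [ 0.147  0.316 -0.464  2.465  2.082  0.277 -2.246]
   [-0.112  0.287 -0.159  2.485  2.376  0.207 -2.553]
   [ 0.008  0.297 -0.301  2.476  2.222  0.236 -2.394]
   [ 0.06   0.303 -0.362  2.472  2.165  0.25  -2.334]
   [-0.042  0.292 -0.242  2.48   2.282  0.223 -2.456]
   [-0.203  0.282 -0.051  2.492  2.521  0.189 -2.7  ]
   [ 0.733  0.603 -1.265  2.428  1.732  0.702 -1.815]
   [-0.223  0.281 -0.026  2.493  2.556  0.186 -2.735]
   [-0.178  0.283 -0.08   2.49   2.477  0.193 -2.656]
```

Request:
move_arm --series '[{"x": 0.2,"y": 0.7,"z": -0.5,"rx": 0.01,"ry": 0.014,"rz": -0.02},{"x": 0.1,"y": 0.7,"z": -0.4,"rx": 0.01,"ry": 0.014,"rz": -0.02},{"x": 0,"y": 0,"z": 0,"rx": 0,"ry": 0,"rz": 0}]'

```text
clock: 6.32
position: [0.4739, 0.0258, 0.1357]
ee_rot: [-1.534, -0.444, -0.353]
force: [0.5, -0.2, -2.2]
width: 0.538
```

```bash
python3 - <<'E'
from h import *
totarget([3,-57,8],1)
s=arm.observe();print(s['joints'],s['dq'])
E
```

```text
t 6.325 bar in bushframe mm [  1.9 -52.8  33.8] rot [-0.0141  0.0215  0.0157] F jig [-0.6 -0.2 -2.2] Fw [ 0.5 -0.2 -2.2] w 49.38879893027439
{"x": 0.1, "y": 2.59, "z": -0.43, "rx": 0.014, "ry": 0.016, "rz": -0.022},
dist/row cm 2.622640763067454 rot 0.030146826815879574
[-0.11685922  0.18521336 -0.14341757  2.46803509  1.63526747  0.13404751
 -1.79341007] [-0.06139207 -0.00430581  0.03352488 -0.00796089 -0.21187413 -0.00362118
  0.19477062]
```

Request:
move_arm --series '[{"x": 0.05,"y": 1.0,"z": -0.2,"rx": 0.007,"ry": 0.01,"rz": -0.012},{"x": 0.05,"y": 1.0,"z": -0.2,"rx": 0.007,"ry": 0.008,"rz": -0.012},{"x": 0,"y": 0,"z": 0,"rx": 0,"ry": 0,"rz": 0}]'

```text
clock: 6.7
position: [0.4841, 0.0234, 0.1185]
ee_rot: [-1.516, -0.449, -0.375]
force: [-0.3, -0.8, -2.2]
width: 0.534
```

```bash
python3 - <<'E'
from h import *
totarget([2,-57,0],1)
s=arm.observe();print(s['joints'])
cv2.imwrite('pics/w6.png',arm.get_image('wrist'))
E
```

```text
t 6.7 bar in bushframe mm [  2.4 -55.4  13.8] rot [-0.0031  0.0029  0.0017] F jig [-1.4 -0.8 -1.7] Fw [-0.3 -0.8 -2.2] w 49.02290697197793
{"x": -0.05, "y": 1.38, "z": -0.17, "rx": 0.003, "ry": 0.002, "rz": -0.003},
dist/row cm 1.393061822559135 rot 0.004534321662044042
[ 0.082418    0.25995509 -0.34932728  2.46793977  2.05636219  0.20226839
 -2.20105239]
```

View pics/w6.png

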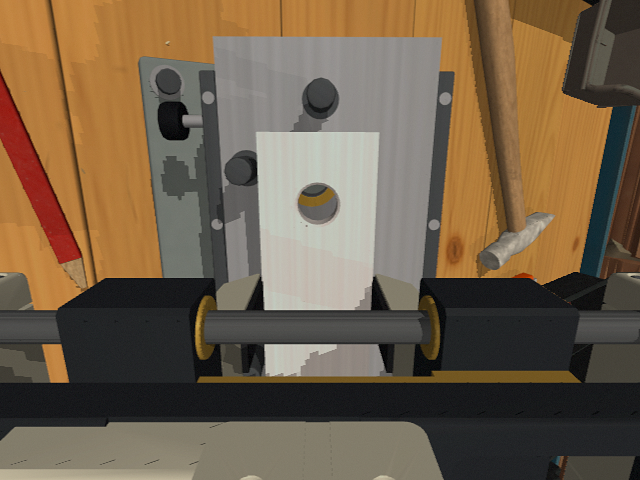

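Request:
move_arm --series '[{"x": 0,"y": 0.6,"z": -0.1,"rx": 0.003,"ry": 0.002,"rz": -0.003},{"x": 0,"y": 0.5,"z": 0,"rx": 0,"ry": 0,"rz": 0},{"x": 0,"y": 0,"z": 0,"rx": 0,"ry": 0,"rz": 0}]'

```text
clock: 7.12
position: [0.4894, 0.0239, 0.1097]
ee_rot: [-1.516, -0.452, -0.374]
force: [-0.5, 0.5, -3.2]
width: 0.535
```

```bash
python3 - <<'E'
from h import *
totarget([2,-57,0],1)
E
```

```text
t 7.125 bar in bushframe mm [  2.6 -55.2   3.5] rot [-0.0023  0.0017  0.0039] F jig [-2.   0.6 -2.6] Fw [-0.5  0.5 -3.2] w 49.143485215371754
{"x": -0.07, "y": 0.35, "z": -0.19, "rx": 0.002, "ry": 0.004, "rz": -0.002},
dist/row cm 0.40410984081235546 rot 0.004816931586435592
```

Request:
move_arm --series '[{"x": 0,"y": 0.25,"z": 0,"rx": 0.002,"ry": 0.003,"rz": -0.002},{"x": 0,"y": 0.25,"z": 0,"rx": 0,"ry": 0,"rz": 0}]'

```text
clock: 7.38
position: [0.4916, 0.0243, 0.1061]
ee_rot: [-1.514, -0.453, -0.377]
force: [-30.3, -3.4, 49.2]
width: 0.541
```

```bash
python3 - <<'E'
from h import *
gr()
E
```

```text
t 7.375 bar in bushframe mm [  2.8 -54.8  -0.7] rot [-0.0008 -0.0013  0.0024] F jig [-1.8 -2.  57.8] Fw [-30.3  -3.4  49.2] w 49.68532397199756
```

Request:
move_arm --series '[{"x": 0,"y": -0.05,"z": 0,"rx": 0,"ry": 0,"rz": 0},{"x": -0.2,"y": 0,"z": 0,"rx": 0,"ry": 0,"rz": 0}]'

```text
clock: 7.62
position: [0.4896, 0.0242, 0.1058]
ee_rot: [-1.514, -0.454, -0.378]
force: [0.8, 0.2, -2.7]
width: 0.536
```

```bash
python3 - <<'E'
from h import *
gr()
E
```

```text
t 7.625 bar in bushframe mm [  0.9 -54.9   0.1] rot [-0.0011 -0.0019  0.0027] F jig [-0.6  0.2 -2.7] Fw [ 0.8  0.2 -2.7] w 49.17976985959742
```

Request:
move_arm --series '[{"x": -0.15,"y": 0.03,"z": 0,"rx": 0,"ry": 0,"rz": 0},{"x": -0.1,"y": 0.03,"z": 0,"rx": 0,"ry": 0,"rz": 0}]'

```text
clock: 7.88
position: [0.4887, 0.024, 0.1046]
ee_rot: [-1.514, -0.456, -0.379]
force: [-3.4, -0.5, 13.0]
width: 0.537
```

```bash
python3 - <<'E'
from h import *
gr()
E
```

```text
t 7.875 bar in bushframe mm [ -0.5 -55.   -0.5] rot [-0.0016 -0.0041  0.0026] F jig [ 3.6 -0.3 13. ] Fw [-3.4 -0.5 13. ] w 49.335034841215986
```

Request:
move_arm --series '[{"x": -0.15,"y": 0,"z": 0,"rx": 0,"ry": 0,"rz": 0}]'

```text
clock: 8.0
position: [0.4885, 0.024, 0.1046]
ee_rot: [-1.514, -0.457, -0.382]
force: [0.5, -0.0, 7.0]
width: 0.535
```

```bash
python3 - <<'E'
from h import *
gr()
E
```

```text
t 8.0 bar in bushframe mm [ -0.5 -55.   -0.4] rot [-0.002  -0.0067  0.0027] F jig [ 3.9 -0.   5.8] Fw [ 0.5 -0.   7. ] w 49.15666666664037
```

Request:
move_arm --series '[{"x": -0.02,"y": 0.0,"z": 0.35,"rx": 0,"ry": 0,"rz": 0.003},{"x": -0.02,"y": 0,"z": 0.35,"rx": 0,"ry": 0,"rz": 0.003}]'

```text
clock: 8.25
position: [0.4884, 0.0298, 0.1047]
ee_rot: [-1.517, -0.452, -0.38]
force: [0.6, -1.0, -0.9]
width: 0.535
```

```bash
python3 - <<'E'
from h import *
gr()
E
```

```text
t 8.25 bar in bushframe mm [ -0.4 -49.2  -0.4] rot [-0.0043 -0.0017  0.0008] F jig [-0.  -1.  -1.1] Fw [ 0.6 -1.  -0.9] w 49.138614948981825
```

Request:
move_arm --series '[{"x": -0.05,"y": 0.01,"z": 0.25,"rx": 0.002,"ry": 0,"rz": 0},{"x": -0.05,"y": 0.01,"z": 0.2,"rx": 0.002,"ry": 0,"rz": 0},{"x": -0.05,"y": 0,"z": 0.15,"rx": 0,"ry": 0,"rz": 0}]'

```text
clock: 8.62
position: [0.4882, 0.0325, 0.1047]
ee_rot: [-1.518, -0.452, -0.386]
force: [-0.9, -6.3, 4.9]
width: 0.538
```

```bash
python3 - <<'E'
from h import *
gr()
E
```

```text
t 8.625 bar in bushframe mm [ -0.4 -46.6  -0.4] rot [-0.0073 -0.0057 -0.0021] F jig [ 1.5 -6.2  4.8] Fw [-0.9 -6.3  4.9] w 49.35207983953291
```

Request:
move_arm --series '[{"x": 0,"y": 0,"z": 0.25,"rx": 0.003,"ry": 0,"rz": 0.003},{"x": -0.15,"y": 0,"z": 0.1,"rx": 0.003,"ry": 0,"rz": 0.003}]'

```text
clock: 8.88
position: [0.4882, 0.0328, 0.1046]
ee_rot: [-1.518, -0.448, -0.386]
force: [4.3, -3.2, 4.8]
width: 0.544
```

```bash
python3 - <<'E'
from h import *
gr();s=arm.observe();np.savez('c1.npz',p=s['position'],r=s['ee_rot'])
im=arm.get_image('wrist');cv2.imwrite('pics/w7.png',im)
E
```

```text
t 8.875 bar in bushframe mm [ -0.5 -46.3  -0.4] rot [-0.0077 -0.0032 -0.0045] F jig [ 6.  -3.4  2.1] Fw [ 4.3 -3.2  4.8] w 49.90435464841013
```

View pics/w7.png

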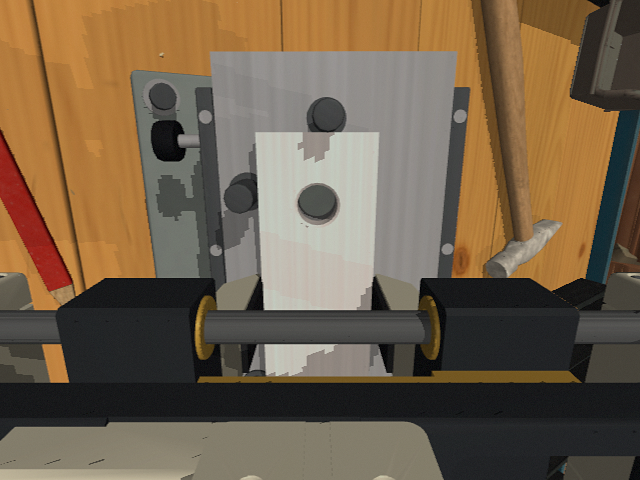

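Request:
move_arm --series '[{"x": 0,"y": 0,"z": 0,"rx": 0,"ry": 0,"rz": 0},{"x": 0,"y": 0,"z": 0,"rx": 0,"ry": 0,"rz": 0}]' --jaw 5.9

```text
clock: 9.18
position: [0.4879, 0.0338, 0.1045]
ee_rot: [-1.517, -0.449, -0.384]
force: [-0.1, 0.4, -0.4]
width: 0.636
```

```bash
python3 - <<'E'
from h import *
gr()
E
```

```text
t 9.175 bar in bushframe mm [ -0.8 -45.3  -0.4] rot [-0.006  -0.0026 -0.0037] F jig [-0.3  0.4 -0.3] Fw [-0.1  0.4 -0.4] w 58.35939592577823
```

```bash
python3 - <<'E'
from h import *
s=arm.observe();R=Ro.from_rotvec(s['ee_rot']).as_matrix();p=s['position']-.06*R[:,1]
print(p,s['joints']);rows([.5975,.2985,.10],down(-.396),7,p,R)
E
```

```text
[0.45751319 0.03237926 0.15617453] [ 0.10404339  0.31249058 -0.42269449  2.47185584  2.11399848  0.27867657
 -2.29124828]
{"x": 1.45, "y": 1.79, "z": 3.71, "rx": -0.017, "ry": 0.061, "rz": 0.075},
{"x": 1.35, "y": 1.63, "z": 3.83, "rx": -0.017, "ry": 0.061, "rz": 0.075},
{"x": 1.23, "y": 1.46, "z": 3.93, "rx": -0.017, "ry": 0.061, "rz": 0.075},
{"x": 1.09, "y": 1.31, "z": 4.02, "rx": -0.017, "ry": 0.061, "rz": 0.075},
{"x": 0.93, "y": 1.16, "z": 4.11, "rx": -0.017, "ry": 0.061, "rz": 0.075},
{"x": 0.76, "y": 1.03, "z": 4.18, "rx": -0.017, "ry": 0.061, "rz": 0.075},
{"x": 0.57, "y": 0.91, "z": 4.24, "rx": -0.017, "ry": 0.061, "rz": 0.075},
dist/row cm 4.3699374374915205 rot 0.09805669435183177
```

Request:
move_arm --series '[{"x": 0,"y": -5,"z": 0,"rx": 0,"ry": 0,"rz": 0},{"x": 0,"y": -4,"z": 0,"rx": 0,"ry": 0,"rz": 0.03},{"x": 1.4,"y": 1.5,"z": 3.7,"rx": -0.017,"ry": 0.061,"rz": 0.075},{"x": 1.4,"y": 1.4,"z": 3.8,"rx": -0.017,"ry": 0.061,"rz": 0.075},{"x": 1.2,"y": 1.3,"z": 3.9,"rx": -0.017,"ry": 0.061,"rz": 0.075},{"x": 1.1,"y": 1.2,"z": 4.0,"rx": -0.017,"ry": 0.061,"rz": 0.075},{"x": 0.9,"y": 1.1,"z": 4.1,"rx": -0.017,"ry": 0.061,"rz": 0.075}]' --jaw 9

```text
clock: 10.05
position: [0.5474, 0.179, 0.1063]
ee_rot: [-1.602, 0.033, -0.351]
force: [1.6, -0.2, 0.5]
width: 0.978
```

```bash
python3 - <<'E'
from h import *
s=arm.observe();print(s['clock'],s['position'],s['joints'],s['force']);plan([.5975,.2985,.10],down(-.396),5)
E
```

```text
10.05 [0.54740883 0.17900093 0.10629989] [-0.23096816  0.47497846 -0.36268713  1.96552996  0.53835767  0.66575379
 -1.20675891] [ 1.62938337 -0.23869794  0.51842948]
{"x": 0.37, "y": 0.15, "z": 2.56, "rx": 0.001, "ry": 0.03, "rz": 0.041},
{"x": 0.29, "y": 0.14, "z": 2.57, "rx": 0.001, "ry": 0.03, "rz": 0.041},
{"x": 0.22, "y": 0.13, "z": 2.58, "rx": 0.001, "ry": 0.03, "rz": 0.041},
{"x": 0.15, "y": 0.13, "z": 2.59, "rx": 0.001, "ry": 0.03, "rz": 0.041},
{"x": 0.08, "y": 0.13, "z": 2.59, "rx": 0.001, "ry": 0.03, "rz": 0.041},
dist/row cm 2.5945205653439682 rot 0.05118892139820468
```

Request:
move_arm --series '[{"x": 0.6,"y": 0,"z": 4.3,"rx": 0,"ry": 0.05,"rz": 0.07},{"x": 0.3,"y": 0.3,"z": 4.3,"rx": 0,"ry": 0.05,"rz": 0.07},{"x": 0.2,"y": 0.3,"z": 3.8,"rx": 0,"ry": 0.05,"rz": 0.065},{"x": 0,"y": 0,"z": 0,"rx": 0,"ry": 0,"rz": 0}]'

```text
clock: 10.55
position: [0.5946, 0.3037, 0.0974]
ee_rot: [-1.549, 0.32, -0.301]
force: [-0.4, 0.5, 0.1]
width: 0.98
```

```bash
python3 - <<'E'
from h import *
s=arm.observe();im=arm.get_image('wrist');cv2.imwrite('pics/w8.png',im)
print(s['clock'],s['position'],s['dq'],s['joints'])
a=-.396;B=np.array([[.5975,.2985,.01]])+np.array([[-25,75,0],[25,75,0],[0,45,0],[-25,-75,0],[25,-75,0],[0,-50,0]])/1000@np.array([[np.cos(a),np.sin(a),0],[-np.sin(a),np.cos(a),0],[0,0,1]])
print(proj('wrist',B,(s['position'],s['ee_rot'])))
plan([.5975,.2985,.0205],down(a),3)
t=arm.get_image('top');cv2.imwrite('pics/t8.png',cv2.resize(t[200:340,180:440],None,fx=3,fy=3,interpolation=2))
E
```

```text
10.55 [0.59460674 0.30366373 0.09744956] [ 0.00466748 -0.0197381   0.00963955  0.05447389  0.01286032  0.00011844
  0.0056818 ] [-0.28214506  0.68895657 -0.42420602  1.57549977  0.31536104  0.95511382
 -1.20196479]
[[286.0257762  140.31410802]
 [368.45171611 140.35634567]
 [326.80880592 189.82523407]
 [290.67769935 357.18836783]
 [360.46683244 357.70159492]
 [325.77304446 326.0025492 ]]
{"x": 0.19, "y": 2.56, "z": -0.05, "rx": 0.001, "rz": -0.004},
{"x": 0.18, "y": 2.56, "z": -0.06, "rx": 0.001, "rz": -0.004},
{"x": 0.17, "y": 2.57, "z": -0.06, "rx": 0.001, "rz": -0.004},
dist/row cm 2.571939540313943 rot 0.003992821100937064
```

View pics/w8.png

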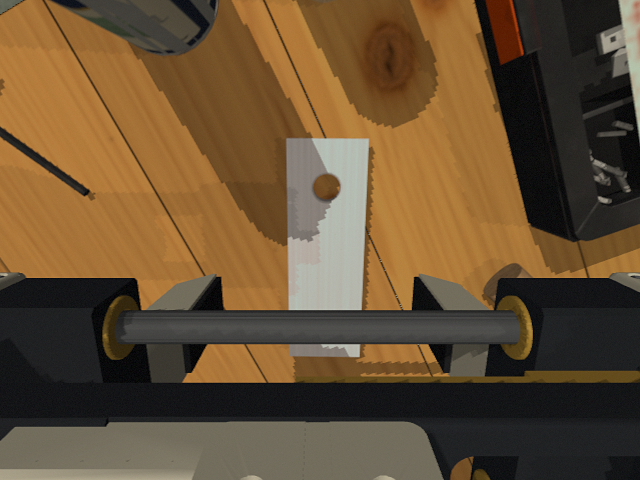

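View pics/t8.png

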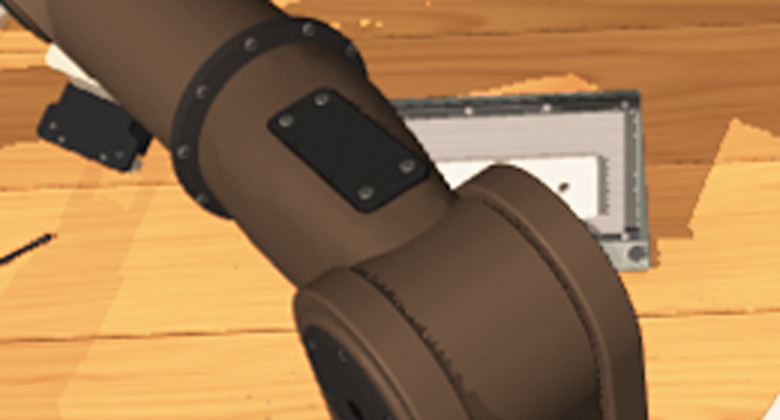

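Request:
move_arm --series '[{"x": 0.2,"y": 2.7,"z": 0,"rx": 0.001,"ry": 0,"rz": -0.004},{"x": 0.2,"y": 2.6,"z": 0,"rx": 0.001,"ry": 0,"rz": -0.004},{"x": 0.2,"y": 1.7,"z": 0,"rx": 0.001,"ry": 0,"rz": -0.004},{"x": 0,"y": 0.3,"z": 0,"rx": 0,"ry": 0,"rz": 0}]'

```text
clock: 11.15
position: [0.5968, 0.2945, 0.0243]
ee_rot: [-1.554, 0.306, -0.313]
force: [0.1, 0.8, 0.5]
width: 0.982
```

```bash
python3 - <<'E'
from h import *
s=arm.observe();print(s['clock'],s['position'],s['force']);plan([.5979,.2993,.0205],down(-.396),1)
E
```

```text
11.15 [0.59678204 0.29454515 0.02428495] [0.12103616 0.84222251 0.47846639]
{"x": -0.08, "y": 0.38, "z": 0.48, "rx": 0.004, "ry": 0.002, "rz": 0.006},
dist/row cm 0.6179346310143149 rot 0.0071908453790592245
```

Request:
move_arm --series '[{"x": -0.05,"y": 0.35,"z": 0.45,"rx": 0.004,"ry": 0.002,"rz": 0.006},{"x": 0,"y": 0.1,"z": 0.05,"rx": 0,"ry": 0,"rz": 0},{"x": 0,"y": 0.05,"z": 0,"rx": 0,"ry": 0,"rz": 0},{"x": 0,"y": 0.05,"z": 0,"rx": 0,"ry": 0,"rz": 0},{"x": 0,"y": 0.05,"z": 0,"rx": 0,"ry": 0,"rz": 0},{"x": 0,"y": 0,"z": 0,"rx": 0,"ry": 0,"rz": 0}]' --jaw 4

```text
clock: 11.9
position: [0.5993, 0.3005, 0.0209]
ee_rot: [-1.546, 0.309, -0.312]
force: [-0.1, 0.4, -1.2]
width: 0.539
```

```bash
python3 - <<'E'
from h import *
s=arm.observe();print(s['clock'],s['position'],s['force'],s['width']*91.8,s['joints'])
E
```

```text
11.9 [0.59934433 0.30045418 0.02085175] [-0.12100354  0.35886743 -1.24543081] 49.518267485208966 [-0.30156072  0.77457189 -0.38532949  1.627303    0.37087895  0.80963654
 -1.2410151 ]
```

```bash
python3 - <<'E'
from h import *
s=arm.observe();p=s['position'];R=Ro.from_rotvec(s['ee_rot']).as_matrix()
a=np.arctan2(R[1,0],R[0,0]);print('a',a)
Rb=np.array([[np.cos(a),-np.sin(a),0],[np.sin(a),np.cos(a),0],[0,0,1]])
c=np.array([.5979,.2994,0]);off=Rb.T@(p-c);print(off*1000);off[0]=0;rel=Rb.T@R
np.savez('g2.npz',off=off,rel=rel)
pl=p+[-.02,0,.12];plan(pl,R,2)
J=jigR(YAW);P=jw([3,-53,45])+J@off;rows(P,J@rel,8,pl,R)
E
```

```text
a -0.3960945052075654
[ 0.92578211  1.5298101  20.85174545]
{"x": -0.91, "y": -6.0, "z": -0.37},
{"x": -0.91, "y": -6.0, "z": -0.37},
dist/row cm 6.08276253029822 rot 0.0
{"x": 0.07, "y": -0.04, "z": -3.69, "rx": 0.015, "ry": -0.054, "rz": -0.064},
{"x": -0.13, "y": -0.1, "z": -3.69, "rx": 0.015, "ry": -0.054, "rz": -0.064},
{"x": -0.32, "y": -0.17, "z": -3.68, "rx": 0.015, "ry": -0.054, "rz": -0.064},
{"x": -0.51, "y": -0.25, "z": -3.65, "rx": 0.015, "ry": -0.054, "rz": -0.064},
{"x": -0.68, "y": -0.34, "z": -3.62, "rx": 0.015, "ry": -0.054, "rz": -0.064},
{"x": -0.85, "y": -0.44, "z": -3.57, "rx": 0.015, "ry": -0.054, "rz": -0.064},
{"x": -1.01, "y": -0.55, "z": -3.51, "rx": 0.015, "ry": -0.054, "rz": -0.064},
{"x": -1.16, "y": -0.67, "z": -3.44, "rx": 0.015, "ry": -0.054, "rz": -0.064},
dist/row cm 3.6947294031971243 rot 0.08524807734024006
```

Request:
move_arm --series '[{"x": -0.9,"y": -6,"z": -0.4,"rx": 0,"ry": 0,"rz": 0},{"x": -0.9,"y": -6,"z": -0.4,"rx": 0,"ry": 0,"rz": 0},{"x": 0.1,"y": -1.2,"z": -3.7,"rx": 0.015,"ry": -0.054,"rz": -0.064},{"x": -0.1,"y": -1.0,"z": -3.7,"rx": 0.015,"ry": -0.054,"rz": -0.064},{"x": -0.3,"y": -0.2,"z": -3.7,"rx": 0.015,"ry": -0.054,"rz": -0.064},{"x": -0.5,"y": -0.2,"z": -3.7,"rx": 0.015,"ry": -0.054,"rz": -0.064},{"x": -0.7,"y": -0.3,"z": -3.6,"rx": 0.015,"ry": -0.054,"rz": -0.064},{"x": -0.8,"y": -0.3,"z": -3.6,"rx": 0.015,"ry": -0.054,"rz": -0.064},{"x": -1.0,"y": -0.2,"z": -3.5,"rx": 0.015,"ry": -0.054,"rz": -0.064},{"x": -1.1,"y": 0,"z": -3.4,"rx": 0.015,"ry": -0.054,"rz": -0.064}]'

```text
clock: 13.15
position: [0.4838, 0.0326, 0.1604]
ee_rot: [-1.525, -0.418, -0.385]
force: [2.2, -0.0, -1.5]
width: 0.537
```

```bash
python3 - <<'E'
from h import *
totarget([3,-53,40],1,'g2.npz')
s=arm.observe();print(s['joints'],s['dq'])
E
```

```text
t 13.15 bar in bushframe mm [ 23.2 -47.1  52.7] rot [-0.0128  0.0125 -0.022 ] F jig [ 1.2 -0.1 -2.4] Fw [ 2.2 -0.  -1.5] w 49.25429980591324
{"x": -2.03, "y": 1.29, "z": -0.65, "rx": 0.013, "ry": -0.022, "rz": -0.012},
dist/row cm 2.49059179813285 rot 0.028347563029754847
[ 0.01470433  0.15247083 -0.30224995  2.40988272  1.10135318  0.1855286
 -1.30330226] [ 0.38981699 -0.02425806 -0.05543479  0.23530787  2.22873201 -0.38093192
 -1.76591167]
```

Request:
move_arm --series '[{"x": -0.7,"y": 0.7,"z": -0.3,"rx": 0.006,"ry": -0.01,"rz": -0.006},{"x": -0.7,"y": 0.7,"z": -0.2,"rx": 0.004,"ry": -0.008,"rz": -0.004},{"x": -0.4,"y": 0.3,"z": 0,"rx": 0,"ry": 0,"rz": 0},{"x": 0,"y": 0,"z": 0,"rx": 0,"ry": 0,"rz": 0}]'

```text
clock: 13.65
position: [0.4747, 0.0254, 0.1369]
ee_rot: [-1.52, -0.438, -0.377]
force: [0.0, 0.7, -1.5]
width: 0.538
```

```bash
python3 - <<'E'
from h import *
totarget([2.5,-54,16],1,'g2.npz')
s=arm.observe();print(s['joints'])
cv2.imwrite('pics/w9.png',arm.get_image('wrist'))
E
```

```text
t 13.65 bar in bushframe mm [  3.5 -53.7  37. ] rot [-0.0046  0.0038 -0.0054] F jig [-0.7  0.6 -1.3] Fw [ 0.   0.7 -1.5] w 49.406660702371255
{"x": -0.1, "y": 2.1, "z": -0.03, "rx": 0.005, "ry": -0.005, "rz": -0.004},
dist/row cm 2.1027040854690084 rot 0.008054985380277923
[ 0.00562     0.19232515 -0.27254723  2.46731754  1.73232571  0.15560463
 -1.90242804]
```

View pics/w9.png

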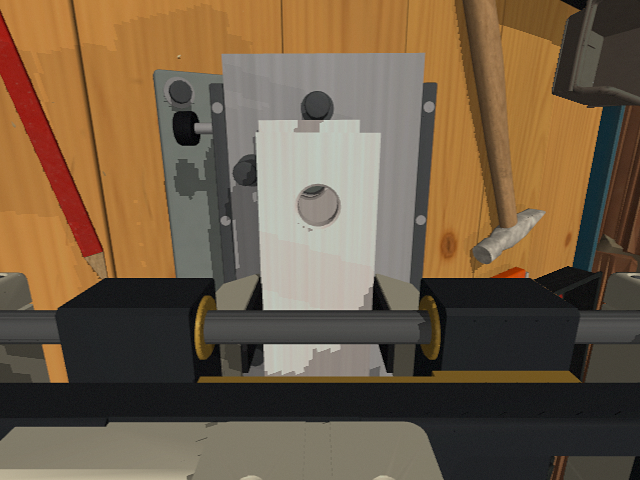

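Request:
move_arm --series '[{"x": -0.05,"y": 1.0,"z": 0,"rx": 0.003,"ry": -0.003,"rz": -0.002},{"x": -0.05,"y": 1.0,"z": 0,"rx": 0.002,"ry": -0.002,"rz": -0.002},{"x": 0,"y": 0.3,"z": 0,"rx": 0,"ry": 0,"rz": 0}]'

```text
clock: 14.08
position: [0.4866, 0.0262, 0.1175]
ee_rot: [-1.515, -0.448, -0.377]
force: [0.0, -0.8, -2.0]
width: 0.536
```

```bash
python3 - <<'E'
from h import *
totarget([2.5,-53,10],1,'g2.npz')
E
```

```text
t 14.075 bar in bushframe mm [  4.3 -53.3  14.2] rot [ 0.0006 -0.0026 -0.0007] F jig [-1.  -0.8 -1.7] Fw [ 0.  -0.8 -2. ] w 49.246245870035295
{"x": -0.17, "y": 0.42, "z": 0.03, "rx": -0.001, "ry": -0.001, "rz": 0.003},
dist/row cm 0.4532986260193303 rot 0.002736175728324775
```

Request:
move_arm --series '[{"x": -0.15,"y": 0.25,"z": 0,"rx": 0,"ry": 0,"rz": 0.002},{"x": -0.1,"y": 0.12,"z": 0,"rx": 0,"ry": 0,"rz": 0}]'

```text
clock: 14.32
position: [0.4864, 0.0262, 0.1131]
ee_rot: [-1.516, -0.446, -0.376]
force: [0.4, -1.1, -0.7]
width: 0.539
```

```bash
python3 - <<'E'
from h import *
gr('g2.npz')
E
```

```text
t 14.325 bar in bushframe mm [  1.9 -53.4  10.5] rot [ 0.0002 -0.0004 -0.001 ] F jig [-0.1 -1.2 -0.8] Fw [ 0.4 -1.1 -0.7] w 49.4391562685574
```

Request:
move_arm --series '[{"x": -0.15,"y": 0.08,"z": 0,"rx": 0,"ry": 0,"rz": 0},{"x": -0.15,"y": 0.04,"z": 0,"rx": 0,"ry": 0,"rz": 0},{"x": -0.12,"y": 0.0,"z": 0,"rx": 0,"ry": 0,"rz": 0}]'

```text
clock: 14.7
position: [0.4851, 0.0262, 0.1121]
ee_rot: [-1.516, -0.451, -0.38]
force: [0.1, 1.0, -1.9]
width: 0.538
```

```bash
python3 - <<'E'
from h import *
gr('g2.npz')
E
```

```text
t 14.7 bar in bushframe mm [  0.4 -53.3  10.3] rot [-0.0011 -0.0059 -0.0002] F jig [-0.8  1.  -1.7] Fw [ 0.1  1.  -1.9] w 49.35106608424581
```

Request:
move_arm --series '[{"x": -0.25,"y": 0.08,"z": 0,"rx": 0,"ry": 0,"rz": 0.004},{"x": -0.15,"y": 0.05,"z": 0,"rx": 0,"ry": 0,"rz": 0.002}]'

```text
clock: 14.95
position: [0.4846, 0.0262, 0.1115]
ee_rot: [-1.518, -0.452, -0.379]
force: [-7.1, -1.1, 18.5]
width: 0.539
```

```bash
python3 - <<'E'
from h import *
gr('g2.npz')
E
```

```text
t 14.95 bar in bushframe mm [ -0.4 -53.3  10. ] rot [-0.0022 -0.0064  0.0012] F jig [ 3.1 -0.7 19.6] Fw [-7.1 -1.1 18.5] w 49.47246615377152
```

Request:
move_arm --series '[{"x": -0.04,"y": -0.02,"z": 0.35,"rx": 0,"ry": 0,"rz": 0.003},{"x": -0.04,"y": 0.02,"z": 0.3,"rx": 0.002,"ry": 0,"rz": 0.003},{"x": -0.05,"y": 0.02,"z": 0.2,"rx": 0.002,"ry": 0,"rz": 0}]'

```text
clock: 15.32
position: [0.4844, 0.0329, 0.1116]
ee_rot: [-1.518, -0.448, -0.378]
force: [-3.0, -10.3, 9.9]
width: 0.539
```

```bash
python3 - <<'E'
from h import *
gr('g2.npz')
E
```

```text
t 15.325 bar in bushframe mm [ -0.3 -46.6  10.1] rot [-0.0025 -0.0035 -0.0005] F jig [  2.  -10.1  10.3] Fw [ -3.  -10.3   9.9] w 49.52013232594205
```

Request:
move_arm --series '[{"x": -0.15,"y": 0,"z": 0.2,"rx": 0.003,"ry": 0,"rz": 0.003},{"x": -0.15,"y": 0,"z": 0.1,"rx": 0,"ry": 0,"rz": 0.003}]'

```text
clock: 15.58
position: [0.4844, 0.0329, 0.1116]
ee_rot: [-1.521, -0.446, -0.381]
force: [3.3, -4.2, 4.5]
width: 0.535
```

```bash
python3 - <<'E'
from h import *
gr('g2.npz')
cv2.imwrite('pics/w10.png',arm.get_image('wrist'))
E
```

```text
t 15.575 bar in bushframe mm [ -0.4 -46.7  10.1] rot [-0.0059 -0.0032 -0.0029] F jig [ 4.9 -4.3  2.3] Fw [ 3.3 -4.2  4.5] w 49.15199539096984
```

View pics/w10.png

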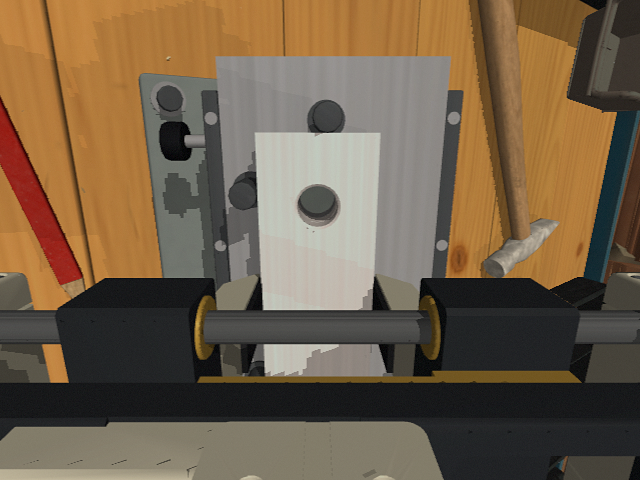

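```bash
python3 - <<'E'
from h import *
def tri(a,b):
    o1,d1=ray('top',a);o2,d2=ray('scene',b)
    t=np.linalg.lstsq(np.array([d1,-d2]).T,o2-o1,rcond=None)[0]
    p,q=o1+t[0]*d1,o2+t[1]*d2;return (p+q)/2,np.linalg.norm(p-q)
f=lambda o,p:((p[0]+.5)/5-.5+o[0],(p[1]+.5)/5-.5+o[1])
print('fat top',tri(f((440,215),(408,405)),f((420,250),(268,262))))
print('fat foot',onz('top',f((440,215),(312,432)),0.0),onz('scene',f((420,250),(210,525)),0))
s=arm.observe();R=Ro.from_rotvec(s['ee_rot']).as_matrix();p=s['position']-.1*R[:,1]
print(p);rows([.50,-.24,.24],down(-.3),7,p,R)
E
```

```text
fat top (array([ 0.41432488, -0.34479944,  0.16996857]), np.float64(0.0009492887387802764))
fat foot [ 0.41517326 -0.35112759  0.        ] [ 0.42109396 -0.34601752  0.        ]
[0.43398039 0.03089886 0.19796971]
{"x": 0.97, "y": -0.12, "z": -3.91, "rx": -0.013, "ry": 0.048, "rz": 0.075},
{"x": 1.15, "y": -0.15, "z": -3.86, "rx": -0.013, "ry": 0.048, "rz": 0.075},
{"x": 1.32, "y": -0.2, "z": -3.8, "rx": -0.013, "ry": 0.048, "rz": 0.075},
{"x": 1.48, "y": -0.25, "z": -3.74, "rx": -0.013, "ry": 0.048, "rz": 0.075},
{"x": 1.64, "y": -0.32, "z": -3.67, "rx": -0.013, "ry": 0.048, "rz": 0.075},
{"x": 1.78, "y": -0.4, "z": -3.59, "rx": -0.013, "ry": 0.048, "rz": 0.075},
{"x": 1.92, "y": -0.5, "z": -3.51, "rx": -0.013, "ry": 0.048, "rz": 0.075},
dist/row cm 4.02825044654492 rot 0.08960409216917031
```

Request:
move_arm --series '[{"x": 0,"y": 0,"z": 0,"rx": 0,"ry": 0,"rz": 0},{"x": 0,"y": 0,"z": 0,"rx": 0,"ry": 0,"rz": 0}]' --jaw 5.9

```text
clock: 15.88
position: [0.4837, 0.0336, 0.1111]
ee_rot: [-1.52, -0.445, -0.379]
force: [-0.2, 0.2, 0.4]
width: 0.639
```

```bash
cat > ins.py <<'E'
from ik import *
import sys
np.set_printoptions(precision=2,suppress=True)
BU=lambda z: jw([-0.4,-1.5,z])
J=jigR(YAW)
def best(p,R,n=25):
    o=[x for x in ik(p,R,n) if x[0]<1e-9]
    if not o: return None
    m=[min(((q-lo)/1).min(),(hi-q).min()) for c,q in o]
    i=int(np.argmax(m));return m[i],o[i][1]
if __name__=='__main__':
    base=jigT(YAW)
    for roll in np.radians(np.arange(-180,180,30)):
        R=base@Ro.from_euler('y',roll).as_matrix()
        print(np.degrees(roll).round(),[ (None if b is None else round(b[0],3)) for b in (best(BU(z),R,12) for z in (48,100,125))])
E
timeout 500 python3 ins.py
```

```text
-180.0 [np.float64(0.021), np.float64(0.097), np.float64(0.135)]
-150.0 [np.float64(0.139), np.float64(0.146), np.float64(0.155)]
-120.0 [np.float64(0.114), np.float64(0.13), np.float64(0.089)]
-90.0 [np.float64(0.12), np.float64(0.11), np.float64(0.155)]
-60.0 [np.float64(0.133), np.float64(0.136), np.float64(0.155)]
-30.0 [np.float64(0.136), np.float64(0.05), np.float64(0.149)]
0.0 [np.float64(0.122), np.float64(0.11), np.float64(0.158)]
30.0 [np.float64(0.118), np.float64(0.137), np.float64(0.16)]
60.0 [None, np.float64(0.127), np.float64(0.082)]
90.0 [np.float64(0.005), np.float64(0.019), np.float64(0.029)]
120.0 [np.float64(0.026), np.float64(0.056), np.float64(0.005)]
150.0 [np.float64(0.132), np.float64(0.144), np.float64(0.158)]
```

```bash
timeout 500 python3 - <<'E'
from ins import *
for h in (.747,-1.347,-.3,-2.394):
    o=[q for c,q in ik(np.array([.528,-.361,.108]),down(h),25) if c<1e-9]
    o.sort(key=lambda q:abs(q[2]))
    print(h,len(o));[print('   ',q) for q in o[:5]]
R=jigT(YAW)@Ro.from_euler('y',-.75).as_matrix()
for z in (48,75,125):
    o=[q for c,q in ik(BU(z),R,25) if c<1e-9];o.sort(key=lambda q:abs(q[2]))
    print(z,len(o));[print('   ',q) for q in o[:6]]
print(arm.observe()['joints'])
E
```

```text
0.747 8
    [ 0.49  0.59  0.04  1.68 -0.03  0.87  1.29]
    [ 0.38  0.59  0.21  1.69 -0.15  0.87  1.4 ]
    [ 0.36  0.6   0.23  1.7  -0.17  0.87  1.41]
    [ 0.8   0.64 -0.44  1.65  0.32  0.93  0.99]
    [ 0.81  0.64 -0.45  1.65  0.33  0.93  0.98]
-1.347 7
    [ 0.54  0.59 -0.03  1.68  0.02  0.87 -0.85]
    [ 0.42  0.59  0.14  1.69 -0.1   0.87 -0.74]
    [ 0.36  0.6   0.23  1.7  -0.17  0.87 -0.68]
    [ 0.78  0.63 -0.4   1.66  0.29  0.92 -1.08]
    [ 0.14  0.65  0.59  1.72 -0.44  0.91 -0.44]
-0.3 10
    [ 0.52  0.59 -0.    1.68  0.    0.87  0.22]
    [ 0.55  0.59 -0.05  1.68  0.04  0.87  0.18]
    [ 0.7   0.61 -0.28  1.66  0.21  0.9   0.04]
    [ 0.75  0.62 -0.35  1.66  0.26  0.91 -0.  ]
    [ 0.76  0.62 -0.36  1.66  0.27  0.91 -0.01]
-2.394 2
    [-0.11  0.84  1.07  1.74 -0.82  1.09 -1.15]
    [ 1.18  0.9  -1.16  1.62  0.87  1.22 -2.56]
48 12
    [-0.37  0.21 -0.03  2.48  1.85  0.19 -1.42]
    [-0.58  0.21  0.22  2.5   2.05  0.14 -1.61]
    [-0.61  0.21  0.25  2.5   2.09  0.13 -1.65]
    [-0.08  0.24 -0.37  2.46  1.72  0.27 -1.28]
    [ 0.05  0.25 -0.51  2.45  1.69  0.31 -1.24]
    [ 0.08  0.26 -0.55  2.45  1.68  0.32 -1.23]
75 11
    [-0.68  0.13  0.29  2.5   1.43  0.14 -0.99]
    [-0.69  0.13  0.31  2.51  1.43  0.13 -0.99]
    [-0.69  0.13  0.31  2.51  1.43  0.13 -0.99]
    [-0.72  0.13  0.34  2.51  1.43  0.13 -0.99]
    [-0.73  0.13  0.35  2.51  1.43  0.13 -0.99]
    [-0.73  0.13  0.35  2.51  1.43  0.13 -0.99]
125 9
    [-0.26  0.   -0.19  2.46  0.81  0.27 -0.39]
    [-0.1   0.01 -0.34  2.45  0.81  0.27 -0.39]
    [-0.94 -0.05  0.49  2.5   0.86  0.29 -0.43]
    [ 0.31  0.04 -0.75  2.43  0.86  0.29 -0.42]
    [-1.31 -0.1   0.84  2.52  0.96  0.34 -0.52]
    [ 0.76  0.12 -1.22  2.41  1.01  0.35 -0.54]
[ 0.12  0.29 -0.44  2.47  2.01  0.26 -2.19]
```

```bash
python3 - <<'E'
from h import *
s=arm.observe();R=Ro.from_rotvec(s['ee_rot']).as_matrix();p=s['position']-.1*R[:,1]
rows([.528,-.361,.22],down(.747),9,p,R)
E
```

```text
{"x": 0.87, "y": 0.22, "z": -4.4, "rx": 0.021, "ry": -0.076, "rz": 0.056},
{"x": 0.54, "y": 0.09, "z": -4.46, "rx": 0.021, "ry": -0.076, "rz": 0.056},
{"x": 0.2, "y": -0.03, "z": -4.49, "rx": 0.021, "ry": -0.076, "rz": 0.056},
{"x": -0.15, "y": -0.12, "z": -4.49, "rx": 0.021, "ry": -0.076, "rz": 0.056},
{"x": -0.5, "y": -0.19, "z": -4.46, "rx": 0.021, "ry": -0.076, "rz": 0.056},
{"x": -0.85, "y": -0.25, "z": -4.4, "rx": 0.021, "ry": -0.076, "rz": 0.056},
{"x": -1.2, "y": -0.28, "z": -4.32, "rx": 0.021, "ry": -0.076, "rz": 0.056},
{"x": -1.54, "y": -0.29, "z": -4.21, "rx": 0.021, "ry": -0.076, "rz": 0.056},
{"x": -1.87, "y": -0.28, "z": -4.07, "rx": 0.021, "ry": -0.076, "rz": 0.056},
dist/row cm 4.492078602121749 rot 0.09693372690893576
```

Request:
move_arm --series '[{"x": 0,"y": -5,"z": 0,"rx": 0,"ry": 0,"rz": 0},{"x": 0,"y": -5,"z": 0,"rx": 0,"ry": 0,"rz": 0},{"x": 0.9,"y": 0.2,"z": -4.4,"rx": 0.021,"ry": -0.076,"rz": 0.056},{"x": 0.5,"y": 0.1,"z": -4.5,"rx": 0.021,"ry": -0.076,"rz": 0.056},{"x": 0.2,"y": 0,"z": -4.5,"rx": 0.021,"ry": -0.076,"rz": 0.056},{"x": -0.2,"y": -0.1,"z": -4.5,"rx": 0.021,"ry": -0.076,"rz": 0.056},{"x": -0.5,"y": -0.2,"z": -4.5,"rx": 0.021,"ry": -0.076,"rz": 0.056},{"x": -0.8,"y": -0.3,"z": -4.4,"rx": 0.021,"ry": -0.076,"rz": 0.056}]'

```text
clock: 16.88
position: [0.4699, -0.1271, 0.1512]
ee_rot: [-1.623, -0.463, -0.015]
force: [0.6, 0.2, -0.2]
width: 0.644
```

```bash
python3 - <<'E'
from h import *
s=arm.observe();print(s['clock'],s['position'],s['joints'],s['force'])
im=arm.get_image('top');cv2.imwrite('pics/t11.png',cv2.resize(im[200:320,270:430],None,fx=5,fy=5,interpolation=2))
plan([.528,-.361,.22],down(.747),5)
E
```

```text
16.875 [ 0.46994949 -0.12708415  0.15120585] [ 8.07052930e-01  2.83804570e-01 -7.45967572e-01  2.22054358e+00
  4.63073195e-01  4.35182958e-01  1.47074407e-03] [ 0.60430935  0.18475053 -0.21953201]
{"x": 0.15, "y": -0.78, "z": -4.78, "rx": 0.037, "ry": -0.092, "rz": 0.05},
{"x": -0.33, "y": -0.96, "z": -4.74, "rx": 0.037, "ry": -0.092, "rz": 0.05},
{"x": -0.81, "y": -1.1, "z": -4.65, "rx": 0.037, "ry": -0.092, "rz": 0.05},
{"x": -1.29, "y": -1.22, "z": -4.51, "rx": 0.037, "ry": -0.092, "rz": 0.05},
{"x": -1.76, "y": -1.31, "z": -4.32, "rx": 0.037, "ry": -0.092, "rz": 0.05},
dist/row cm 4.847576047614656 rot 0.11076849033317782
```

View pics/t11.png

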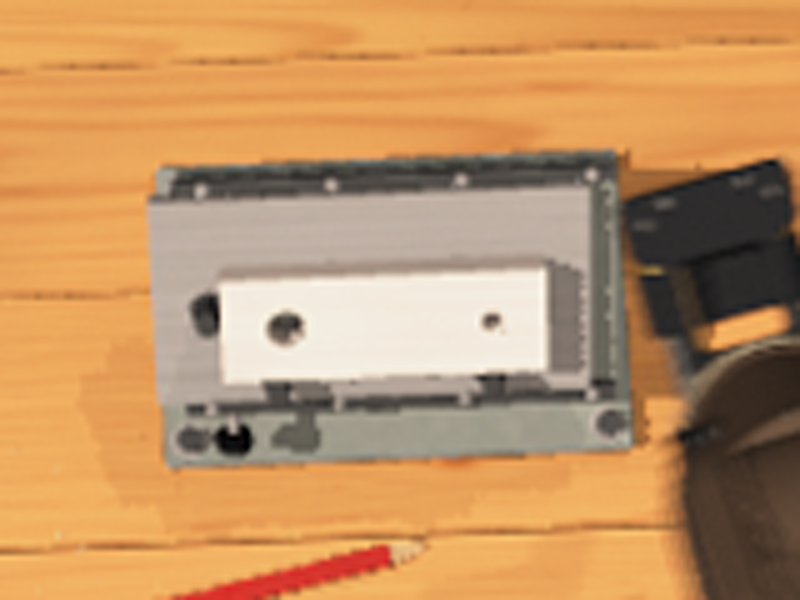

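Request:
move_arm --series '[{"x": 0.2,"y": -2.0,"z": -3.5,"rx": 0.037,"ry": -0.092,"rz": 0.05},{"x": -0.3,"y": -2.0,"z": -4.7,"rx": 0.037,"ry": -0.092,"rz": 0.05},{"x": -0.8,"y": -1.2,"z": -4.7,"rx": 0.037,"ry": -0.092,"rz": 0.05},{"x": -1.3,"y": -1.0,"z": -4.6,"rx": 0.037,"ry": -0.092,"rz": 0.05},{"x": -1.8,"y": -0.6,"z": -4.3,"rx": 0.037,"ry": -0.092,"rz": 0.05},{"x": 0,"y": 0,"z": 0,"rx": 0,"ry": 0,"rz": 0}]'

```text
clock: 17.68
position: [0.5198, -0.3545, 0.23]
ee_rot: [-1.482, -0.584, 0.598]
force: [0.1, 0.1, 1.3]
width: 0.642
```

```bash
python3 - <<'E'
from h import *
s=arm.observe();print(s['clock'],s['position'],s['joints'])
cv2.imwrite('pics/w11.png',arm.get_image('wrist'));np.savez('w11.npz',p=s['position'],r=s['ee_rot'])
print(proj('wrist',[[.528,-.361,.125],[.549,-.293,.118]],(s['position'],s['ee_rot'])))
plan([.528,-.361,.2],down(.747),1)
E
```

```text
17.675 [ 0.51979508 -0.35454171  0.22998102] [ 1.04043355  0.60096755 -0.84413328  1.52297228  0.46369781  1.23879969
  0.88229976]
[[319.61582359 260.87945528]
 [407.27808311 210.81764049]]
{"x": 0.02, "y": 3.0, "z": -1.26, "rx": -0.01, "ry": 0.011, "rz": -0.005},
dist/row cm 3.2520760442058068 rot 0.015213280846432593
```

View pics/w11.png

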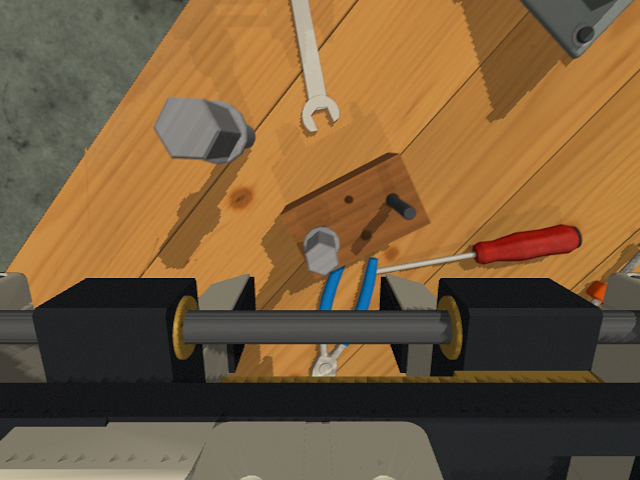

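```bash
python3 - <<'E'
import cv2
im=cv2.imread('pics/w11.png');cv2.imwrite('pics/w11z.png',cv2.resize(im[180:285,270:440],None,fx=4.5,fy=4.5,interpolation=2))
E
```

```text
(no output)
```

View pics/w11z.png

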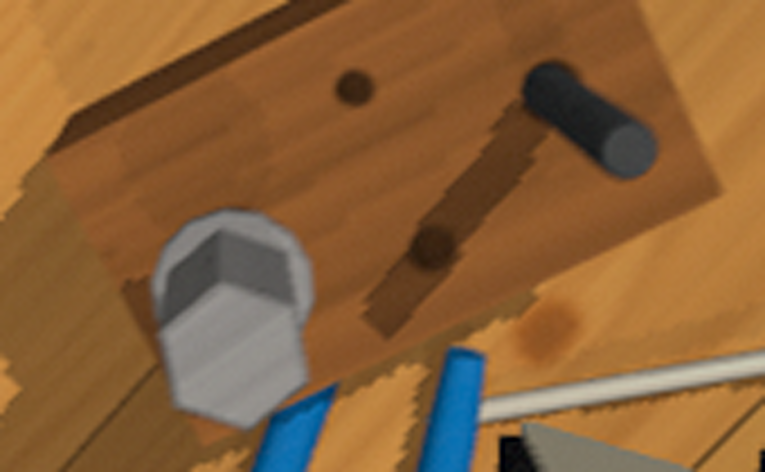

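```bash
python3 - <<'E'
from h import *
d=np.load('w11.npz');c=arm.camera_params('wrist');T=c['tool_from_camera'];R=Ro.from_rotvec(d['r']).as_matrix()
def onw(uv,z):
    v=R@T[:3,:3]@np.linalg.inv(c['K'])@[*uv,1];o=d['p']+R@T[:3,3];return (o+v*(z-o[2])/v[2])[:2]
f=lambda p:((p[0]+.5)/4.5-.5+270,(p[1]+.5)/4.5-.5+180)
V=np.array([onw(f(p),.125) for p in ((225,283),(300,323),(307,380),(245,428),(172,405),(162,335))])
print(V,V.mean(0));
for i in range(3): print(np.linalg.norm(V[i]-V[i+3])*1000)
for i in range(6):
    e=V[(i+1)%6]-V[i];print(np.linalg.norm(e)*1000,np.degrees(np.arctan2(e[1],e[0]))-90)
print('collar c',onw(f((233,283)),.085))
print('heading',np.degrees(np.arctan2(R[1,0],R[0,0])))
B=np.array([onw(f(p),.055) for p in ((720,190),(50,155),(640,0))]);print(B,'punch top',onw(f((628,150)),.118))
E
```

```text
[[ 0.51864723 -0.35113548]
 [ 0.53171436 -0.34774586]
 [ 0.53910082 -0.35376243]
 [ 0.53753445 -0.36640474]
 [ 0.52638534 -0.37161036]
 [ 0.51727491 -0.36415337]] [ 0.52844285 -0.35913537]
24.287394596819556
24.452257222683414
24.17316732596513
13.499612874507276 -75.45796816591715
9.526745700804913 -129.16422499021385
12.73897995830576 -187.06290637479032
12.304513464875523 -244.97171998644413
11.773132507105757 50.6992879781111
13.090024146365769 -6.017775612730674
collar c [ 0.52713625 -0.35794191]
heading 43.33712950624817
[[ 0.58966691 -0.28356807]
 [ 0.48858248 -0.36956492]
 [ 0.55080738 -0.26903859]] punch top [ 0.55108745 -0.29312472]
```

```bash
python3 - <<'E'
from h import *
plan([.528,-.3588,.135],down(.88),2)
E
```

```text
{"x": 0.1, "y": 4.75, "z": -0.58, "rx": -0.005, "ry": -0.061, "rz": -0.002},
{"x": 0.05, "y": 4.75, "z": -0.56, "rx": -0.005, "ry": -0.061, "rz": -0.002},
dist/row cm 4.785225388678662 rot 0.06133934879238412
```

Request:
move_arm --series '[{"x": 0.1,"y": 3.7,"z": -0.6,"rx": -0.005,"ry": -0.062,"rz": -0.002},{"x": 0.05,"y": 3.5,"z": -0.5,"rx": -0.005,"ry": -0.062,"rz": -0.002},{"x": 0,"y": 0,"z": 0,"rx": 0,"ry": 0,"rz": 0}]' --jaw 4.2

```text
clock: 18.1
position: [0.5279, -0.3537, 0.1564]
ee_rot: [-1.458, -0.694, 0.691]
force: [-0.1, -0.1, 1.1]
width: 0.458
```

```bash
python3 - <<'E'
from h import *
s=arm.observe();print(s['clock'],s['position'],s['width']*91.8)
cv2.imwrite('pics/w12.png',arm.get_image('wrist'))
plan([.528,-.3588,.1075],down(.88),2)
E
```

```text
18.1 [ 0.52792313 -0.35369517  0.15636082] 42.07070617587693
{"x": -0.23, "y": 2.53, "z": -0.12, "rx": 0.001, "ry": 0.003, "rz": 0.001},
{"x": -0.23, "y": 2.53, "z": -0.12, "rx": 0.001, "ry": 0.003, "rz": 0.001},
dist/row cm 2.547260014204735 rot 0.003523568276258916
```

View pics/w12.png

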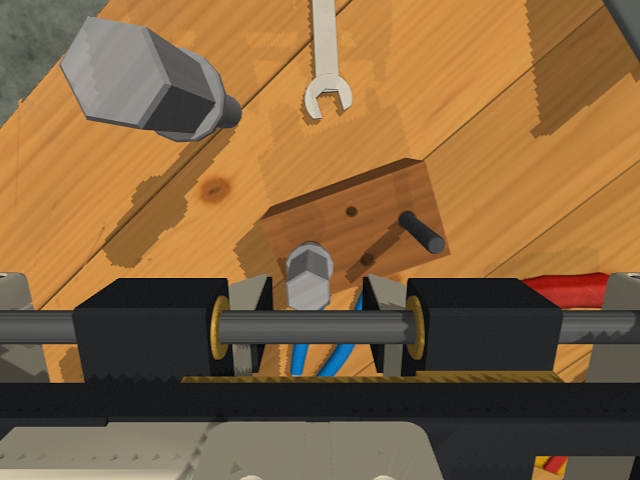

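Request:
move_arm --series '[{"x": -0.45,"y": 0.6,"z": -0.2,"rx": 0,"ry": 0.004,"rz": 0},{"x": 0,"y": 2.0,"z": 0,"rx": 0,"ry": 0,"rz": 0},{"x": 0,"y": 1.7,"z": 0,"rx": 0,"ry": 0,"rz": 0},{"x": 0,"y": 0.2,"z": 0,"rx": 0,"ry": 0,"rz": 0}]'

```text
clock: 18.65
position: [0.5288, -0.3583, 0.1138]
ee_rot: [-1.465, -0.691, 0.683]
force: [-0.2, 0.0, 0.1]
width: 0.461
```

```bash
python3 - <<'E'
from h import *
s=arm.observe();print(s['clock'],s['position'],s['force'])
plan([.528,-.3588,.107],down(.88),1)
E
```

```text
18.65 [ 0.52875951 -0.35831079  0.11379038] [-0.16111908  0.0403995   0.06212006]
{"x": -0.09, "y": 0.68, "z": 0.03, "rx": 0.007, "ry": -0.001, "rz": 0.002},
dist/row cm 0.6850218163120145 rot 0.007704670188850816
```

Request:
move_arm --series '[{"x": -0.05,"y": 0.5,"z": 0.05,"rx": 0.007,"ry": 0,"rz": 0.002},{"x": 0,"y": 0.1,"z": 0,"rx": 0,"ry": 0,"rz": 0},{"x": 0,"y": 0.05,"z": 0,"rx": 0,"ry": 0,"rz": 0},{"x": 0,"y": 0.05,"z": 0,"rx": 0,"ry": 0,"rz": 0}]' --jaw 1.5 --newtons 50

```text
clock: 19.15
position: [0.5282, -0.359, 0.1073]
ee_rot: [-1.46, -0.686, 0.686]
force: [-2.6, 1.6, 4.2]
width: 0.233
```

```bash
python3 - <<'E'
from h import *
s=arm.observe();print(s['clock'],s['position'],s['force'],s['width']*91.8,Ro.from_rotvec(s['ee_rot']).as_matrix()[:,1])
E
```

```text
19.15 [ 0.52815387 -0.35900706  0.10729955] [-2.64227439  1.60245956  4.15553694] 21.386965690483013 [ 5.67068039e-05 -7.22259615e-04 -9.99999738e-01]
```

```bash
cat >> h.py <<'E'
BUm=np.array([-0.4,-1.5,0])
NT=np.array([0,.0993,0])
def pinst(nose,n,roll=-.83,prnt=True):
    s=arm.observe();p=s['position'];R=Ro.from_rotvec(s['ee_rot']).as_matrix();J=jigR(YAW)
    b=p+R@NT;ax=-R[:,1]
    print('t',s['clock'],'nose jig mm (rel bush)',((J.T@(b-B0))*1000-BUm).round(2),'axis tilt',(J.T@ax).round(4)[:2],'F jig',(J.T@s['force']).round(1),'M',s['ft_torque'].round(2),'w',round(s['width']*91.8,2),'q',s['joints'].round(2))
    RT=jigT(YAW)@Ro.from_euler('y',roll).as_matrix()
    plan(jw(np.array(nose)+BUm)-RT@NT,RT,n)
E
python3 - <<'E'
from h import *
s=arm.observe();R=Ro.from_rotvec(s['ee_rot']).as_matrix();pl=s['position']+[-.0,0,.14]
RT=jigT(YAW)@Ro.from_euler('y',-.83).as_matrix();P=jw(np.array([0,0,40])+BUm)-RT@NT;print(P)
rows(P,RT,9,pl,R)
E
```

```text
[0.42824661 0.07388289 0.20543734]
{"x": 2.99, "y": 0.46, "z": 3.92, "rx": -0.043, "rz": -0.039},
{"x": 2.98, "y": 0.41, "z": 3.94, "rx": -0.043, "rz": -0.039},
{"x": 2.96, "y": 0.36, "z": 3.96, "rx": -0.043, "rz": -0.039},
{"x": 2.95, "y": 0.3, "z": 3.98, "rx": -0.043, "rz": -0.039},
{"x": 2.93, "y": 0.25, "z": 3.99, "rx": -0.043, "rz": -0.039},
{"x": 2.92, "y": 0.19, "z": 4.0, "rx": -0.043, "rz": -0.039},
{"x": 2.92, "y": 0.13, "z": 4.01, "rx": -0.043, "rz": -0.039},
{"x": 2.91, "y": 0.08, "z": 4.01, "rx": -0.043, "rz": -0.039},
{"x": 2.91, "y": 0.02, "z": 4.02, "rx": -0.043, "rz": -0.039},
dist/row cm 4.958190731108823 rot 0.058175916414273235
```

Request:
move_arm --series '[{"x": 0,"y": -3,"z": 0,"rx": 0,"ry": 0,"rz": 0},{"x": 0,"y": -5,"z": 0,"rx": 0,"ry": 0,"rz": 0},{"x": 0,"y": -5,"z": 0,"rx": 0,"ry": 0,"rz": 0},{"x": 2.0,"y": -0.5,"z": 2.6,"rx": -0.04,"ry": 0,"rz": -0.039},{"x": 3.0,"y": 0.4,"z": 3.9,"rx": -0.043,"ry": 0,"rz": -0.039},{"x": 3.0,"y": 0.4,"z": 3.9,"rx": -0.043,"ry": 0,"rz": -0.039},{"x": 3.0,"y": 0.3,"z": 4.0,"rx": -0.043,"ry": 0,"rz": -0.039}]'

```text
clock: 20.02
position: [0.4915, -0.1794, 0.2322]
ee_rot: [-1.546, -0.872, 0.504]
force: [1.0, 1.3, -1.5]
width: 0.238
```

```bash
python3 - <<'E'
from h import *
pinst([0,0,40],6)
cv2.imwrite('pics/s13.png',arm.get_image('scene'))
E
```

```text
t 20.025 nose jig mm (rel bush) [  30.54 -255.74   41.27] axis tilt [ 0.2767 -0.0017] F jig [ 0.2  1.3 -1.8] M [-0.02  0.31  0.06] w 21.84 q [ 1.16  0.34 -1.05  1.96  0.35  0.79  0.82]
{"x": 2.51, "y": 0.23, "z": 3.58, "rx": -0.035, "rz": -0.031},
{"x": 2.5, "y": 0.19, "z": 3.58, "rx": -0.035, "rz": -0.031},
{"x": 2.5, "y": 0.14, "z": 3.59, "rx": -0.035, "rz": -0.031},
{"x": 2.49, "y": 0.1, "z": 3.59, "rx": -0.035, "rz": -0.031},
{"x": 2.49, "y": 0.05, "z": 3.59, "rx": -0.035, "rz": -0.031},
{"x": 2.49, "z": 3.59, "rx": -0.035, "rz": -0.031},
dist/row cm 4.373629044618417 rot 0.04672861426238715
```

View pics/s13.png

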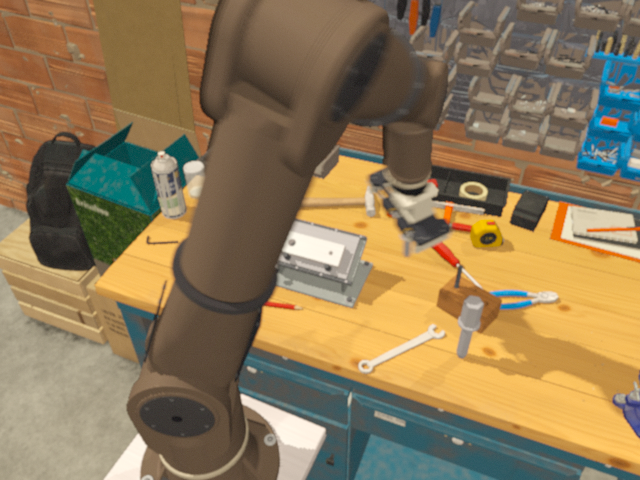

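Request:
move_arm --series '[{"x": 2.5,"y": 0.2,"z": 3.6,"rx": -0.035,"ry": 0,"rz": -0.031},{"x": 2.5,"y": 0.2,"z": 3.6,"rx": -0.035,"ry": 0,"rz": -0.031},{"x": 2.5,"y": 0.1,"z": 3.6,"rx": -0.035,"ry": 0,"rz": -0.031},{"x": 2.5,"y": 0.1,"z": 3.6,"rx": -0.035,"ry": 0,"rz": -0.031},{"x": 2.4,"y": 0,"z": 3.4,"rx": -0.035,"ry": 0,"rz": -0.031}]'

```text
clock: 20.7
position: [0.4321, 0.0433, 0.2096]
ee_rot: [-1.618, -1.06, 0.321]
force: [2.0, -0.2, -1.8]
width: 0.236
```

```bash
python3 - <<'E'
from h import *
pinst([0,0,34],2)
E
```

```text
t 20.7 nose jig mm (rel bush) [  0.28 -30.54  42.44] axis tilt [ 0.0399 -0.0017] F jig [ 0.9 -0.3 -2.6] M [-0.13  0.62 -0.06] w 21.65 q [ 0.9   0.03 -1.17  2.37  0.41  0.31  0.26]
{"x": 1.01, "y": 0.43, "z": 1.18, "rx": -0.015, "ry": 0.002, "rz": -0.013},
{"x": 1.0, "y": 0.42, "z": 1.18, "rx": -0.015, "ry": 0.002, "rz": -0.013},
dist/row cm 1.6052822290249538 rot 0.020065488230161996
```

Request:
move_arm --series '[{"x": 0.9,"y": 0.2,"z": 1.1,"rx": -0.015,"ry": 0.002,"rz": -0.013},{"x": 0.5,"y": 0.2,"z": 0.7,"rx": -0.012,"ry": 0.002,"rz": -0.01},{"x": 0,"y": 0,"z": 0,"rx": 0,"ry": 0,"rz": 0},{"x": 0,"y": 0,"z": 0,"rx": 0,"ry": 0,"rz": 0}]'

```text
clock: 21.2
position: [0.4275, 0.0699, 0.2044]
ee_rot: [-1.628, -1.093, 0.296]
force: [0.1, 0.7, -1.2]
width: 0.239
```

```bash
python3 - <<'E'
from h import *
pinst([0,0,30],1)
s=arm.observe();cv2.imwrite('pics/w14.png',arm.get_image('wrist'))
print(s['dq'].round(2))
print(proj('wrist',[jw(BUm+[0,0,20]),jw(BUm+[-25,30,20]),jw(BUm+[25,30,20]),jw([4+BUm[0],36+BUm[1],22])],(s['position'],s['ee_rot'])))
E
```

```text
t 21.2 nose jig mm (rel bush) [-1.59 -3.73 39.54] axis tilt [ 0.0024 -0.0019] F jig [-0.5  0.7 -1.1] M [-0.09  0.75  0.02] w 21.97 q [ 0.76  0.03 -1.14  2.4   0.7   0.29 -0.13]
{"x": 0.38, "y": 0.95, "z": 0.16, "rx": -0.003, "ry": 0.01},
dist/row cm 1.0404451879735412 rot 0.010359200281675533
[-0.   -0.   -0.01  0.    0.    0.   -0.  ]
[[321.43003475 238.63606263]
 [329.53891479 186.36387984]
 [374.08942835 236.83841137]
 [362.40576875 211.17742423]]
```

View pics/w14.png

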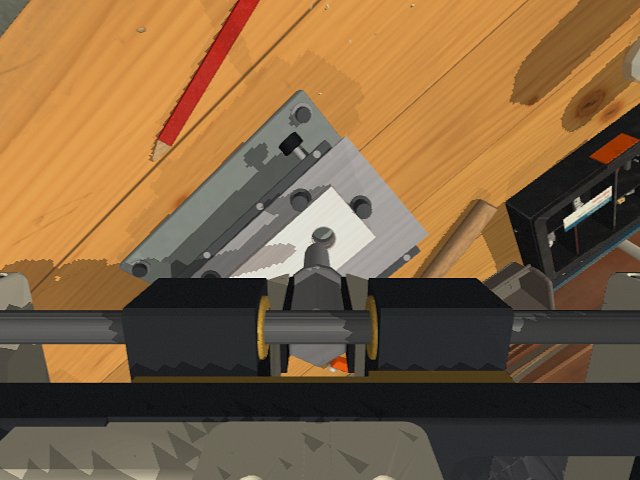

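```bash
python3 - <<'E'
from h import *
im=cv2.imread('pics/w14.png');cv2.imwrite('pics/w14z.png',cv2.resize(im[180:290,250:400],None,fx=5,fy=5,interpolation=2))
s=arm.observe();R=Ro.from_rotvec(s['ee_rot']).as_matrix()
print(proj('wrist',[s['position']+R@NT,s['position']+R@[0,.03,0]],(s['position'],s['ee_rot'])))
E
```

```text
[[316.17227049 247.68409544]
 [315.764419   286.45352991]]
```

View pics/w14z.png

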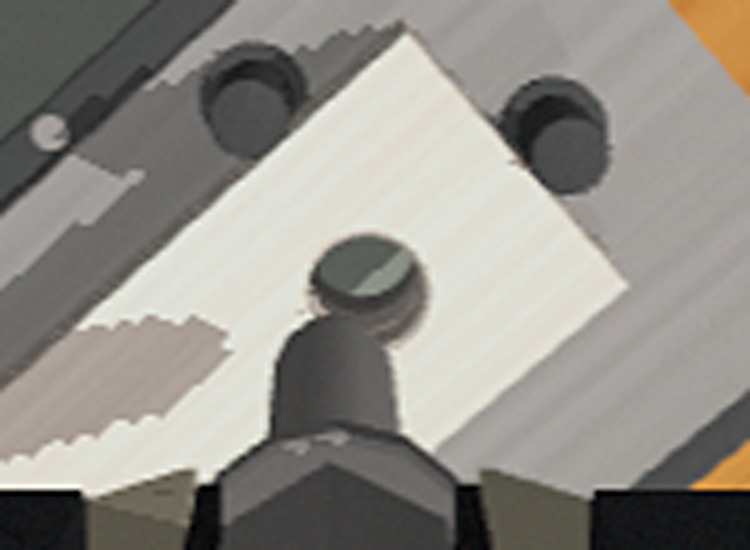

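Request:
move_arm --series '[{"x": 0.25,"y": 0.5,"z": 0.1,"rx": -0.003,"ry": 0.005,"rz": 0},{"x": 0.18,"y": 0.4,"z": 0.08,"rx": 0,"ry": 0.003,"rz": 0},{"x": 0,"y": 0,"z": 0,"rx": 0,"ry": 0,"rz": 0}]'

```text
clock: 21.62
position: [0.4342, 0.0724, 0.1976]
ee_rot: [-1.633, -1.083, 0.284]
force: [0.0, 0.8, -1.3]
width: 0.234
```

```bash
python3 - <<'E'
from h import *
pinst([0,0,20],1)
s=arm.observe();im=arm.get_image('wrist');cv2.imwrite('pics/w15z.png',cv2.resize(im[180:290,250:400],None,fx=5,fy=5,interpolation=2))
R=Ro.from_rotvec(s['ee_rot']).as_matrix()
print(proj('wrist',[jw(BUm+[0,0,20]),s['position']+R@NT],(s['position'],s['ee_rot'])))
E
```

```text
t 21.625 nose jig mm (rel bush) [ 1.14 -2.   30.23] axis tilt [0.0004 0.0025] F jig [-0.6  0.8 -1.1] M [-0.08  0.81  0.03] w 21.49 q [ 0.68  0.07 -1.11  2.41  0.89  0.32 -0.34]
{"x": 0.05, "y": 1.02, "z": 0.21, "rx": 0.001, "ry": -0.003, "rz": -0.002},
dist/row cm 1.044530893011159 rot 0.0038062832693730206
[[317.2292091  240.70513104]
 [316.17889692 247.6893166 ]]
```

View pics/w15z.png

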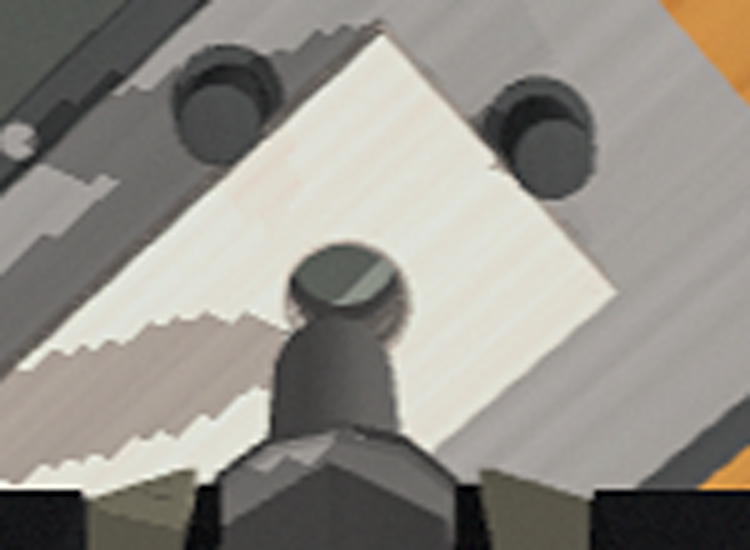

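Request:
move_arm --series '[{"x": 0.08,"y": 0.5,"z": 0.15,"rx": 0.001,"ry": -0.003,"rz": -0.002},{"x": 0.04,"y": 0.3,"z": 0.08,"rx": 0,"ry": 0,"rz": 0},{"x": 0,"y": 0,"z": 0,"rx": 0,"ry": 0,"rz": 0}]'

```text
clock: 22.05
position: [0.4376, 0.0736, 0.1906]
ee_rot: [-1.633, -1.085, 0.284]
force: [-0.2, 0.1, -1.8]
width: 0.237
```

```bash
python3 - <<'E'
from h import *
pinst([0,0,16],1)
s=arm.observe();im=arm.get_image('wrist');cv2.imwrite('pics/w16z.png',cv2.resize(im[180:290,250:400],None,fx=5,fy=5,interpolation=2))
E
```

```text
t 22.05 nose jig mm (rel bush) [ 0.64 -0.9  22.47] axis tilt [-0.0002  0.002 ] F jig [-1.1  0.1 -1.5] M [-0.09  0.75  0.  ] w 21.79 q [ 0.63  0.1  -1.08  2.41  1.    0.33 -0.46]
{"x": 0.01, "y": 0.65, "z": 0.09, "rx": 0.002, "ry": -0.002, "rz": -0.001},
dist/row cm 0.6538033568492505 rot 0.0026658155773294414
```

View pics/w16z.png

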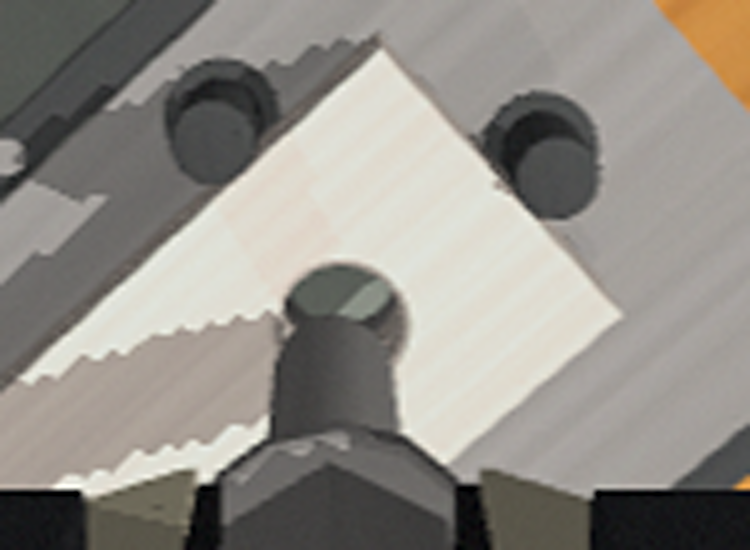

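Request:
move_arm --series '[{"x": 0.12,"y": 0.3,"z": 0.12,"rx": 0.002,"ry": -0.002,"rz": -0.001},{"x": 0.0,"y": 0.4,"z": 0,"rx": 0,"ry": 0,"rz": 0},{"x": 0,"y": 0.2,"z": 0,"rx": 0,"ry": 0,"rz": 0}]'

```text
clock: 22.48
position: [0.4424, 0.075, 0.183]
ee_rot: [-1.632, -1.086, 0.285]
force: [-0.3, -0.5, -1.2]
width: 0.236
```

```bash
python3 - <<'E'
from h import *
pinst([0,0,8],1)
s=arm.observe();im=arm.get_image('wrist');cv2.imwrite('pics/w17z.png',cv2.resize(im[180:290,250:400],None,fx=5,fy=5,interpolation=2))
E
```

```text
t 22.475 nose jig mm (rel bush) [ 1.17  0.37 13.5 ] axis tilt [-0.0006  0.0009] F jig [-0.9 -0.5 -0.8] M [-0.06  0.78 -0.03] w 21.63 q [ 0.58  0.13 -1.05  2.41  1.11  0.35 -0.57]
{"x": -0.11, "y": 0.55, "z": 0.05, "rx": 0.001, "ry": -0.001},
dist/row cm 0.5630190187500537 rot 0.0012920794158860927
```

View pics/w17z.png

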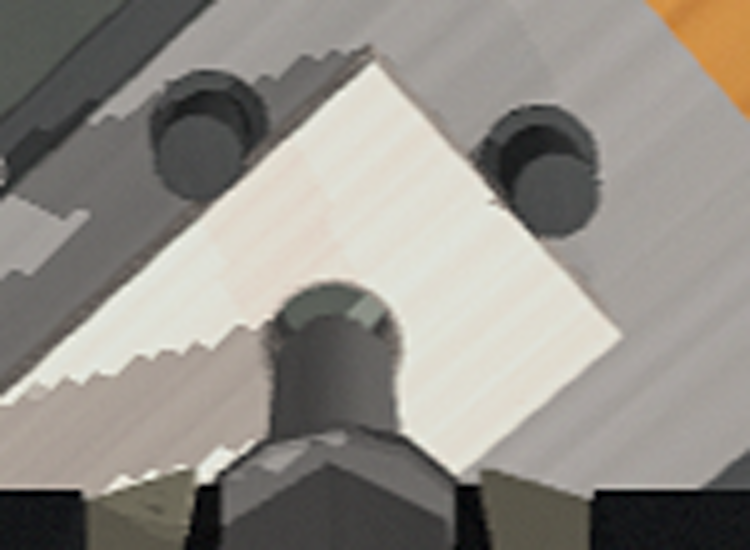

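Request:
move_arm --series '[{"x": 0.02,"y": 0.4,"z": 0.05,"rx": 0.001,"ry": -0.001,"rz": 0},{"x": 0,"y": 0.4,"z": 0.03,"rx": 0,"ry": 0,"rz": 0}]'

```text
clock: 22.78
position: [0.4461, 0.0759, 0.1758]
ee_rot: [-1.631, -1.087, 0.286]
force: [-1.0, 0.5, -1.9]
width: 0.237
```

```bash
python3 - <<'E'
from h import *
pinst([0,0,0],1)
E
```

```text
t 22.775 nose jig mm (rel bush) [0.65 1.19 5.34] axis tilt [0.0001 0.0001] F jig [-1.8  0.5 -1.2] M [-0.06  1.   -0.01] w 21.8 q [ 0.54  0.16 -1.02  2.42  1.19  0.36 -0.65]
{"x": -0.13, "y": 0.53, "z": -0.03},
dist/row cm 0.5514181196817178 rot 0.00026290272407029143
```

Request:
move_arm --series '[{"x": 0,"y": 0.4,"z": 0,"rx": 0,"ry": 0,"rz": 0},{"x": 0,"y": 0.4,"z": 0,"rx": 0,"ry": 0,"rz": 0}]'

```text
clock: 23.02
position: [0.4498, 0.0763, 0.1684]
ee_rot: [-1.63, -1.087, 0.286]
force: [1.0, 0.8, -2.4]
width: 0.237
```

```bash
python3 - <<'E'
from h import *
pinst([0,0,-10],1)
E
```

```text
t 23.025 nose jig mm (rel bush) [ 0.15  1.41 -2.86] axis tilt [ 0.0008 -0.0003] F jig [-0.4  0.8 -2.6] M [-0.03  0.83 -0.01] w 21.78 q [ 0.5   0.19 -1.    2.42  1.27  0.37 -0.73]
{"x": -0.12, "y": 0.71, "z": -0.08, "rx": -0.001},
dist/row cm 0.7277577791839287 rot 0.0009341911022611687
```

Request:
move_arm --series '[{"x": 0.01,"y": 0.45,"z": -0.02,"rx": 0,"ry": 0,"rz": 0},{"x": 0.01,"y": 0.45,"z": -0.02,"rx": 0,"ry": 0,"rz": 0},{"x": 0.01,"y": 0.45,"z": -0.02,"rx": 0,"ry": 0,"rz": 0}]'

```text
clock: 23.4
position: [0.4568, 0.0766, 0.1564]
ee_rot: [-1.629, -1.086, 0.287]
force: [-0.9, -0.0, -1.0]
width: 0.241
```

```bash
python3 - <<'E'
from h import *
pinst([0,0,-30],1)
E
```

```text
t 23.4 nose jig mm (rel bush) [  0.11   1.45 -16.78] axis tilt [ 0.0017 -0.0008] F jig [-1.3  0.  -0.5] M [-0.03  1.05 -0.02] w 22.11 q [ 0.46  0.24 -0.98  2.42  1.39  0.4  -0.84]
{"x": -0.12, "y": 1.32, "z": -0.07, "rx": -0.002, "ry": 0.001, "rz": -0.001},
dist/row cm 1.3293972353088717 rot 0.002016304102711715
```

Through both bars and into the bush freely; carry on.

Request:
move_arm --series '[{"x": 0.01,"y": 0.5,"z": -0.02,"rx": -0.002,"ry": 0,"rz": -0.001},{"x": 0.01,"y": 0.5,"z": -0.02,"rx": 0,"ry": 0,"rz": 0},{"x": 0.01,"y": 0.5,"z": -0.02,"rx": 0,"ry": 0,"rz": 0},{"x": 0.01,"y": 0.5,"z": -0.02,"rx": 0,"ry": 0,"rz": 0}]'

```text
clock: 23.9
position: [0.4672, 0.077, 0.138]
ee_rot: [-1.629, -1.087, 0.287]
force: [-3.6, -0.2, -1.2]
width: 0.238
```

```bash
python3 - <<'E'
from h import *
pinst([0,0,-52],1)
E
```

```text
t 23.9 nose jig mm (rel bush) [ -0.07   1.4  -37.93] axis tilt [ 0.0013 -0.0009] F jig [-3.7 -0.   0.7] M [-0.01  1.38  0.05] w 21.85 q [ 0.42  0.31 -0.96  2.43  1.54  0.44 -0.99]
{"x": -0.1, "y": 1.41, "z": -0.09, "rx": -0.002, "ry": 0.001},
dist/row cm 1.4133813192661424 rot 0.0018495420309940745
```

Request:
move_arm --series '[{"x": 0,"y": 0.45,"z": 0,"rx": 0,"ry": 0,"rz": 0},{"x": 0,"y": 0.4,"z": 0,"rx": 0,"ry": 0,"rz": 0},{"x": 0,"y": 0.25,"z": 0,"rx": 0,"ry": 0,"rz": 0}]'

```text
clock: 24.28
position: [0.4731, 0.0773, 0.1275]
ee_rot: [-1.629, -1.086, 0.287]
force: [-2.0, -0.2, -1.6]
width: 0.238
```

```bash
python3 - <<'E'
from h import *
pinst([0,0,-52],1)
E
```

```text
t 24.275 nose jig mm (rel bush) [ -0.22   1.5  -49.94] axis tilt [ 0.0018 -0.0012] F jig [-2.5 -0.1 -0.4] M [-0.06  1.17  0.02] w 21.84 q [ 0.41  0.35 -0.95  2.43  1.61  0.47 -1.05]
{"x": -0.1, "y": 0.21, "z": -0.1, "rx": -0.002, "ry": 0.001},
dist/row cm 0.2478097238779272 rot 0.002284100434473048
```

Request:
move_arm --series '[{"x": 0,"y": 0.2,"z": 0,"rx": 0,"ry": 0,"rz": 0},{"x": 0,"y": 0.12,"z": 0,"rx": 0,"ry": 0,"rz": 0}]'

```text
clock: 24.52
position: [0.4739, 0.0775, 0.1253]
ee_rot: [-1.631, -1.089, 0.289]
force: [-36.8, -7.5, 54.4]
width: 0.242
```

```bash
python3 - <<'E'
from h import *
pinst([0,0,-52],1)
E
```

```text
t 24.525 nose jig mm (rel bush) [ -0.42   1.5  -52.31] axis tilt [0.0003 0.    ] F jig [-4.9 -5.8 65.6] M [-1.41  1.58 -0.46] w 22.2 q [ 0.41  0.36 -0.95  2.43  1.63  0.48 -1.06]
{"x": -0.08, "y": -0.03, "z": -0.13, "ry": 0.003},
dist/row cm 0.15801250969428846 rot 0.0033464706528928355
```

Request:
move_arm --series '[{"x": 0,"y": 0,"z": 0,"rx": 0,"ry": 0,"rz": 0}]'

```text
clock: 24.65
position: [0.4736, 0.0774, 0.1256]
ee_rot: [-1.631, -1.09, 0.289]
force: [-1.3, 0.7, -4.1]
width: 0.234
```

Request:
move_arm --series '[{"x": 0,"y": 0,"z": 0,"rx": 0,"ry": 0,"rz": 0},{"x": 0,"y": 0,"z": 0,"rx": 0,"ry": 0,"rz": 0},{"x": 0,"y": -0.2,"z": 0,"rx": 0,"ry": 0,"rz": 0}]' --jaw 4

```text
clock: 25.02
position: [0.4743, 0.0776, 0.1284]
ee_rot: [-1.632, -1.092, 0.286]
force: [0.4, 0.1, 0.2]
width: 0.433
```

```bash
python3 - <<'E'
from h import *
pinst([0,0,-52],1)
cv2.imwrite('pics/w18.png',arm.get_image('wrist'))
E
```

```text
t 25.025 nose jig mm (rel bush) [  1.78   1.51 -49.82] axis tilt [-0.0032  0.0008] F jig [ 0.4  0.1 -0. ] M [-0.05  0.63 -0.05] w 39.73 q [ 0.41  0.35 -0.95  2.43  1.62  0.48 -1.06]
{"x": -0.22, "y": 0.22, "rx": 0.003, "ry": 0.004, "rz": 0.002},
dist/row cm 0.30721605201476 rot 0.005017796597245174
```

View pics/w18.png

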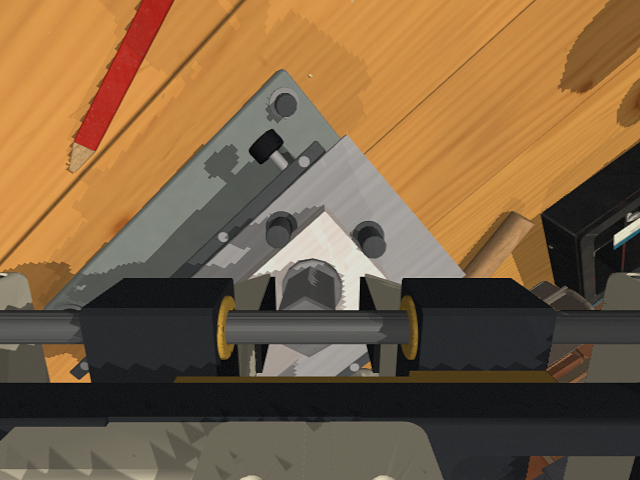

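Request:
move_arm --series '[{"x": 0,"y": -2,"z": 0,"rx": 0,"ry": 0,"rz": 0},{"x": 0,"y": -3,"z": 0,"rx": 0,"ry": 0,"rz": 0},{"x": 0,"y": -4,"z": 0,"rx": 0,"ry": 0,"rz": 0},{"x": 0,"y": 0,"z": 0,"rx": 0,"ry": 0,"rz": 0},{"x": 0,"y": 0,"z": 0,"rx": 0,"ry": 0,"rz": 0}]'

```text
clock: 25.7
position: [0.4369, 0.0722, 0.1911]
ee_rot: [-1.637, -1.083, 0.289]
force: [-0.6, -0.6, 0.7]
width: 0.437
```

```bash
python3 - <<'E'
from h import *
s=arm.observe();print(s['clock'],s['position'],s['joints'].round(2),s['force'])
im=arm.get_image('wrist')
a=cv2.resize(im[120:280,200:440],None,fx=3.3,fy=3.3,interpolation=2);cv2.imwrite('pics/w19z.png',a)
t=arm.get_image('scene');cv2.imwrite('pics/s19.png',t)
J=lambda p:jw(np.array(p)+BUm)
print(((proj('wrist',[J([0,0,65]),J([0,0,20]),J([0,0,25])],(s['position'],s['ee_rot']))-[200,120])*3.3).round(0))
E
```

```text
25.7 [0.4368805  0.07224281 0.1911213 ] [ 0.59  0.09 -1.04  2.41  0.97  0.33 -0.43] [-0.619723   -0.58128451  0.67393087]
[[392. 479.]
 [393. 409.]
 [393. 415.]]
```

View pics/w19z.png

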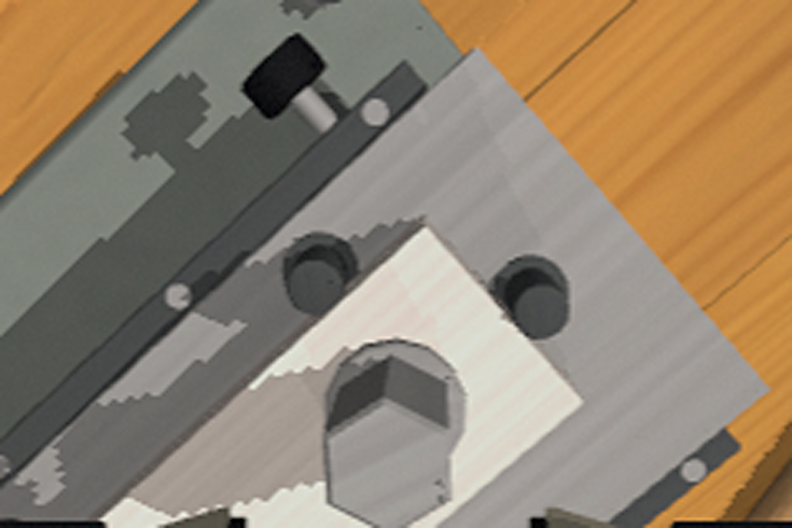

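View pics/s19.png

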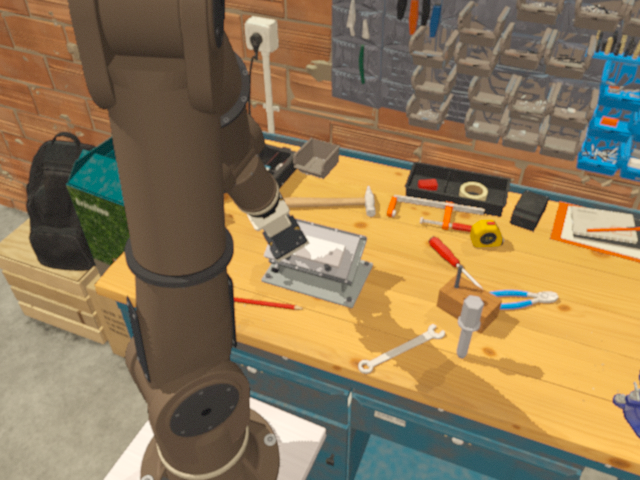

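```bash
python3 -c "
from cell import arm
s=arm.observe();print(s['clock'],s['force'],s['dq'].round(3));print(arm.sign_off())"
```

```text
25.8 [ 0.02101566 -0.2758418   0.26055912] [-0.005  0.007 -0.001  0.001 -0.019 -0.002  0.018]
the job is handed in; nothing more can be done
None
```

The jig is loaded and the job handed in at 25.8 s of the 67 s allowed. `sign_off` gives no verdict, so what follows rests on my own checks.

- **Bars:** I laid the near bar on the face, slid it down to the two lower stops and then along +y until it stopped dead at the end stop. The far bar went on top the same way. The two end-stop contacts agreed within about 0.5 mm: bar centres at y -46.3 and -46.7 mm in my camera-based frame.
- **Pin:** I took the collared pin from the wooden block and pushed it through both bars and the bush. It met only a few newtons until the collar seated, at about 65 N with the nose about 52.3 mm below the face. I then released it and backed off.
- **Last checks:** The final wrist picture shows the collar flat on the upper bar and the bars against their stops. The end stop and one lower stop are in view. The gripper was clear of the pin with force near zero. In the final scene view the punch, tools and larger look-alike pin look unmoved. The arm hides the spray can and jar in that view. I never worked close to either, so I have no last check of them.
- **Disagreement:** The wrist camera and the position from the stops differed by 1–2 mm on where the hole was. I averaged the two at first, then followed the picture. The arm's reading of the seated pin is 1.5 mm off in y from my bush estimate. That is within calibration error, and the pin went in without binding.

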